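# Weigh the honey jars together and set them on the serving board

### The job

Weigh all the honey jars together on the kitchen scale: slide the scale's lock all the way to the free end (towards the plunger), press the plunger down to its stop and let it up to zero the still empty scale, stand every jar upright on the platform and let go, then press the plunger to its stop again to take the reading. After that stand all the jars upright on the wooden serving board and, once they are all there, slide the lock fully home again. Do not drop a jar, and leave the other things on the table where they are.

Things in the scene. Friction and masses are not known exactly. Their poses are not given: they have to be found in the camera images.
- scale: white kitchen scale, fixed, 290 x 230 mm (its x, y), base 30 mm high. Origin: centre of its underside on the table; its x points away from the robot, y to the left, z up. A steel platform covers its far part; on the 30 mm high strip nearest the robot are the lock slider and the plunger. The platform does not sink under load.
- platform (a point): centre of the top face of the scale's flat, rimless steel platform: 200 mm along x, 220 mm along y, top 45 mm above the table; axes as the scale's
- plunger_top (a point): centre of the top of the spring plunger's round aluminium head (44 mm across, 12 mm thick); unpressed it stands 70 mm above the table, at x -100, y +65 mm in the scale's frame; moves with the head
- plunger (a joint): plunger travel in m: 0 up, 0.014 down at its stop; a spring (about 2 N at first, 6.5 N at the stop) brings it back up
- lock_top (a point): centre of the top of the lock slider's black grip: upright block 22 mm along x, 16 mm along y, standing 36 mm out of the strip (top 65 to 66 mm above the table); at x -100 mm in the scale's frame and y -85 mm when home; moves with the grip
- lock (a joint): lock slider in m along the scale's +y: 0 fully home (locked, the end away from the plunger), 0.07 at the far end next to the plunger (free); about 1.5 N of friction, stays where it is left
- board: square flat wooden serving board, fixed, 220 x 220 mm, 16 mm thick, no rim. Origin: centre of its underside on the table. It stands on one side of the scale, left or right, the jars' grey cloth mat (240 x 240 x 3 mm, fixed) on the other
- board_top (a point): centre of the board's flat top face, 16 mm above the table; axes along its sides
- jar_a: amber glass jar with aluminium screw lid, 66 mm across (the top 15 mm, the lid, 62 mm), heavy base, 84 mm high, 0.24 to 0.42 kg, at first upright on the mat. Origin: centre of its underside; z is its axis, up. Two or three of the four jars are there in a run; the others are absent (None)
- jar_b: amber glass jar with aluminium screw lid, 66 mm across (the top 15 mm, the lid, 62 mm), heavy base, 78 mm high, 0.24 to 0.42 kg, at first upright on the mat. Origin: centre of its underside; z is its axis, up. Two or three of the four jars are there in a run; the others are absent (None)
- jar_c: amber glass jar with aluminium screw lid, 66 mm across (the top 15 mm, the lid, 62 mm), heavy base, 72 mm high, 0.24 to 0.42 kg, at first upright on the mat. Origin: centre of its underside; z is its axis, up. Two or three of the four jars are there in a run; the others are absent (None)
- jar_d: amber glass jar with aluminium screw lid, 66 mm across (the top 15 mm, the lid, 62 mm), heavy base, 66 mm high, 0.24 to 0.42 kg, at first upright on the mat. Origin: centre of its underside; z is its axis, up. Two or three of the four jars are there in a run; the others are absent (None)
- butter_dish: white ceramic butter dish with hinged lid, 100 x 160 x 73 mm; bystander, loose, to be left where it is. Origin: centre of its underside
- mug_a: matte blue mug standing on the coaster, 80 mm across, 88 mm high; bystander, loose, to be left where it is. Origin: centre of its underside
- mug_b: matte blue mug, 80 mm across, 88 mm high; bystander, loose, to be left where it is. Origin: centre of its underside
- coaster: aluminium coaster, 96 mm across, 6 mm thick; bystander, loose, to be left where it is. Origin: centre of its underside
- pepper_mill: dark wooden pepper mill, 52 mm across, 145 mm high; bystander, loose, to be left where it is. Origin: centre of its underside

How it is judged:
By the outcome, as a careful person would: the job done as asked, in the order asked, and still so for the second after the job is handed in, with the robot touching nothing.
Of jar_a, jar_b, jar_c, jar_d only 2 to 3 are there at a start; the rules pass over those that are not, and their reading is None.
At some moment in a run one of jar_a, jar_b, jar_c, jar_d may be knocked a few centimetres aside while the robot is not near it.
It also fails if it takes over 210 s, if anything falls off the work surface, if the arm or the gripper's body presses on something with over 40 N, if the wrist force passes 120 N, or if a joint passes its speed limit or range.

### The arm

A 6-joint arm with a two-finger parallel gripper is mounted at the origin on the work surface. World frame = base frame: x ahead of the robot, y to its left, z up, the work surface at z = 0. Lengths are in mm, angles in degrees, forces in N, time in s.
With the tool pointing down it reaches from about 350 to 975 mm from the base axis. Payload 7.1 kg.
Tool frame: the origin (TCP) lies midway between the tips of the shut fingers; the grasp point (between the pads) lies 19 mm behind it (bot.grip_depth is the y of the grasp point in the tool frame, in mm); y points along the fingers, z is the direction in which the jaws open and shut, and the axes are right-handed (so a half turn about y gives the same grasp; the last joint's range is limited). The gripper opens to 88 mm and grips with 3 to 60 N. Pads are 20 mm wide; open, the fingers measure 115 mm over their backs; the gripper's body (75 mm by 178 mm) begins 61 mm behind the grasp point.
Start: joints at [72.708, 24.242, 93.386, -0, 62.372, -1.089], TCP at [174.372, 600.166, 222.675] pointing down, gripper open.
Joint ranges: [-172.04, 172.04], [-51.8, 120.97], [4.93, 147.93], [-75.15, 255.16], [6.16, 154.13], [-145.62, 145.62]. Speed limits (degrees/s): [136.94, 136.94, 172.46, 180, 180, 180].

### API

Orientations are given as [roll, pitch, yaw] about the fixed x, y, z axes, in that order (R = Rz(yaw) Ry(pitch) Rx(roll)).
In Python, from cell import bot gives the robot as it stands.
- The arm moves only by the tool step_arm, never from a script. Its argument "commands" is a list that holds one entry, the list of rows, each a list of 7 numbers: the closure in counts, from 0 (fully open) to 255 (shut), then the shift along the tool's x, y, z in m, then the turn, a rotation vector about the tool's x, y, z in degrees. In form: [[[hand, tx, ty, tz, ax, ay, az], ...]]. A call has exactly 10 rows; each row is the pose to reach, as a shift and turn from the pose commanded when the call began, along the tool's axes at that moment; what a row does not reach only later rows make up. A row lasts 1/12 s, in which the tool goes at most 41.7 mm and 7.16 degrees, less where a joint would pass 70% of its speed; a pose out of reach is approached as far as the arm can. A call with a gripper value outside its range is refused whole. The fingers move at their own pace and stop on an object; "grip_force" is the grip in N (left out, the last holds). Time passes only in rows, so rows that repeat a pose let the fingers close, or fill a call up. It gives the time, the measured TCP pose, the force and the opening at its end, in the units of the state.
- bot.read_state(): the state, without advancing time (a new reading comes with each control period).
- bot.capture(name): name is "scene" or "side" or "wrist"; returns a dict with "img" (400x640x3 uint8, red, green, blue), "vertical_fov" (degrees; the focal length in pixels is half the picture's height over the tangent of half this angle, whatever the lens; pixels are square), "cx", "cy" (the principal point, pixels), "rvec" (rotation vector, rad) and "tvec" (3), from world to camera coordinates, as OpenCV has them. Camera axes: x right, y down, z forward; pixel columns grow to the right and rows downward; lengths in mm; the calibration is good to about 2 mm. A picture is of the moment at which its call begins. There is no depth.
- bot.close_job(): hands the job in, once; it reports no verdict.
The state is a dict: "time": time; "qpos": joint angles; "joint_velocities": joint speeds; "tau": joint torques, N m; "position": TCP position; "ee_rot": TCP orientation; "contact_force": force on the tool from outside, world axes, zero at the start; "ft_torque": the same for the moment, N m; "finger_gap": finger opening in mm.
Only numpy, scipy, OpenCV 4.12 (cv2) and the standard library are available. Lean on these libraries where they do the work, as an engineer would, in place of code of your own. Each camera call takes 0.05 s, during which the arm holds its last target.

## Working session

There is one attempt and no reset: what is moved stays moved. The work goes in short steps, Python scripts to look and compute and a tool call to move; the robot and the scene stay as the last step left them, time stands still between calls to the robot, and variables do not carry over. Pictures are saved under pics/ and viewed, and the job is handed in when it is done.

Besides the shell and the picture viewer there is one more tool, called after "Request:" by a JSON object that holds its "method" and its "body", one argument or row to a line. step_arm: Moves the arm, as the interface text tells. Its arguments: {"type":"object","properties":{"commands":{"type":"array"},"grip_force":{"type":"number"}},"required":["commands"]}

```bash
ls -la; mkdir -p pics; python3 - <<'E'
from cell import bot
import cv2
print(bot.read_state())
for n in ["scene","side","wrist"]:
    c=bot.capture(n)
    cv2.imwrite(f"pics/{n}0.png",c["img"][:,:,::-1])
    print(n,{k:v for k,v in c.items() if k!="img"})
print(bot.grip_depth)
E
```

```text
total 12
drwxr-xr-x  3 agent agent 4096 Dec  7 16:15 .
drwxr-xr-x 23 root  root  4096 Dec  7 16:15 ..
drwxr-xr-x  2 agent agent 4096 Dec  7 16:15 pics
{'time': 0.0, 'qpos': array([ 7.27078103e+01,  2.42834030e+01,  9.34311319e+01,  1.31113392e-03,
        6.23727634e+01, -1.08726027e+00]), 'joint_velocities': array([-0.00370393, -0.02009887, -0.05059588,  0.05314863,  0.02429565,
       -0.0320621 ]), 'tau': array([-7.45177331e-04, -5.44607449e+01, -2.73680323e+01,  6.44807867e-02,
        2.24716763e-02, -7.56231839e-05]), 'position': array([174.21090137, 599.65094239, 221.91496932]), 'ee_rot': array([-9.00872605e+01,  2.81700057e-03, -1.62055404e+01]), 'contact_force': array([0.05637673, 0.05060756, 0.11137085]), 'ft_torque': array([-0.02296101,  0.04033522,  0.00878806]), 'finger_gap': 87.68154607513118}
scene {'vertical_fov': 57.99856713020856, 'cx': 323.56214001121384, 'cy': 200.4824175616655, 'rvec': array([ 2.3622703 ,  0.85262894, -0.27571834]), 'tvec': array([-451.80726622, -267.69114555, 1409.56321026])}
side {'vertical_fov': 48.50665302886115, 'cx': 317.2628539133119, 'cy': 198.2621295454801, 'rvec': array([ 0.44942607, -2.61259267,  1.37045695]), 'tvec': array([588.74768883, 191.07183464, 955.37783616])}
wrist {'vertical_fov': 67.49472014351679, 'cx': 326.36192397505914, 'cy': 202.94686273213202, 'rvec': array([-2.32629853, -1.74496091, -0.24176864]), 'tvec': array([-622.66984776,  -33.52847298,  391.60333965])}
-18.700000000000003
```

View pics/scene0.png

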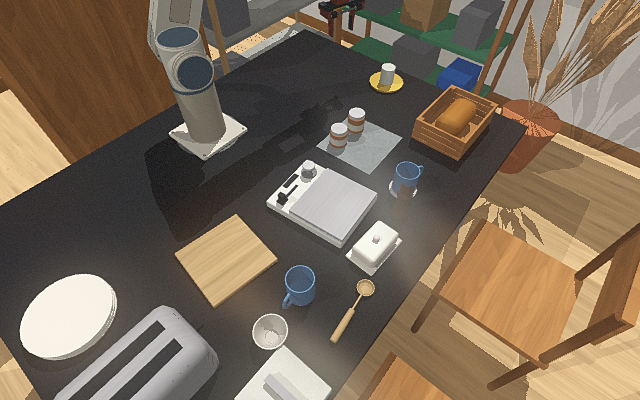

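View pics/side0.png

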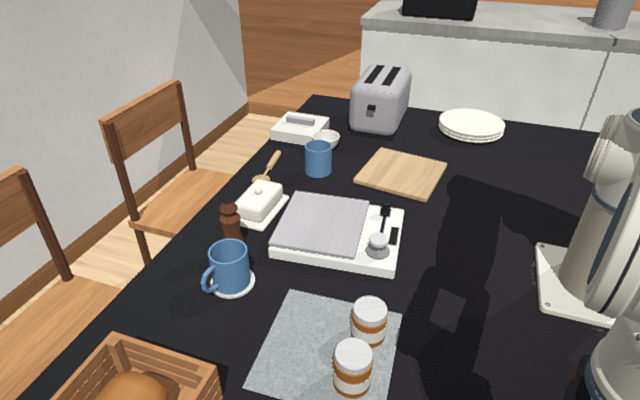

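View pics/wrist0.png

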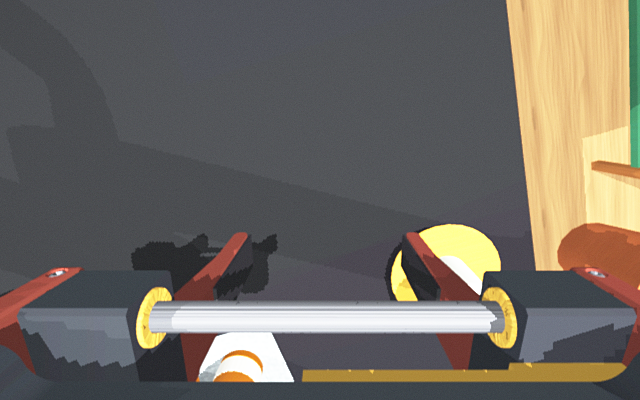

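```bash
cat > h.py <<'E'
import numpy as np, cv2
from cell import bot
from scipy.spatial.transform import Rotation as R
def cam(c):
    f=200/np.tan(np.radians(c["vertical_fov"])/2)
    K=np.array([[f,0,c["cx"]],[0,f,c["cy"]],[0,0,1.]])
    return K,R.from_rotvec(np.ravel(c["rvec"])).as_matrix(),np.ravel(c["tvec"])
def proj(c,P):
    K,Rm,t=cam(c); q=(np.atleast_2d(P)@Rm.T+t)@K.T
    return q[:,:2]/q[:,2:]
def back(c,uv,z):
    K,Rm,t=cam(c); o=-Rm.T@t
    d=np.linalg.solve(K,np.c_[np.atleast_2d(uv),np.ones(len(np.atleast_2d(uv)))].T).T@Rm
    return o+d*((z-o[2])/d[:,2])[:,None]
def crop(c,name,x0,y0,w,h,s):
    im=c["img"][y0:y0+h,x0:x0+w,::-1]
    cv2.imwrite("pics/"+name,cv2.resize(im,None,fx=s,fy=s,interpolation=cv2.INTER_CUBIC))
E
python3 - <<'E'
from h import *
c=bot.capture("scene"); crop(c,"s1.png",250,90,190,140,4)
c=bot.capture("side"); crop(c,"d1.png",240,180,190,150,4)
crop(c,"d2.png",240,270,190,130,4)
E
```

```text
(no output)
```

View pics/s1.png

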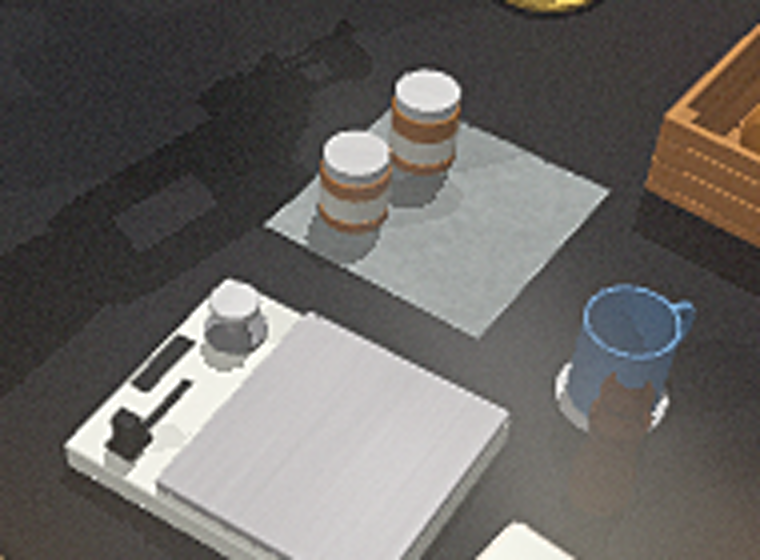

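View pics/d1.png

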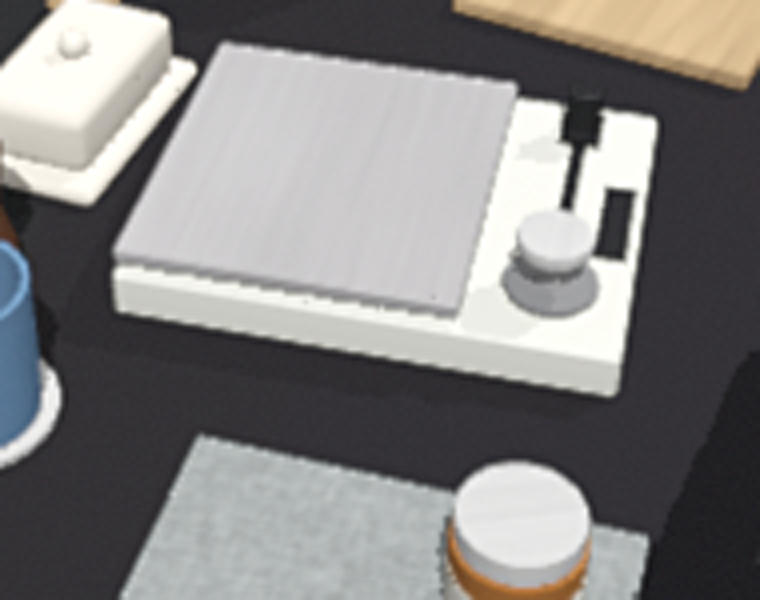

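View pics/d2.png

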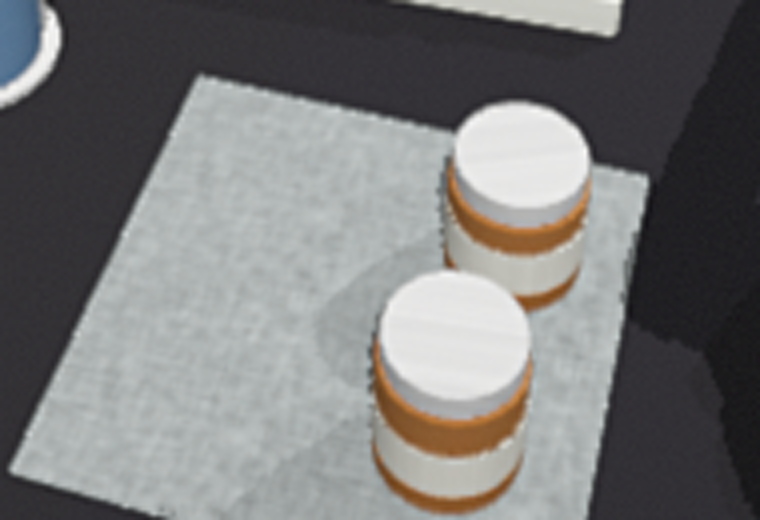

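```bash
cat > m1.py <<'E'
from h import *
from scipy.optimize import least_squares
sc=bot.capture("scene"); sd=bot.capture("side")
def s1(x,y): return (250+(x+.5)/4-.5, 90+(y+.5)/4-.5)
def d1(x,y): return (240+(x+.5)/4-.5, 180+(y+.5)/4-.5)
def d2(x,y): return (240+(x+.5)/4-.5, 270+(y+.5)/4-.5)
def tri(a,b):
    def f(p): return np.r_[proj(sc,p)[0]-a, proj(sd,p)[0]-b]
    r=least_squares(f,[500,100,50]); return r.x, r.fun
for n,a,b in [("jar1",s1(357,154),d2(522,157)),("jar2",s1(428,92),d2(455,336)),("plunger",s1(235,298),d1(556,238)),("lock",s1(130,420),d1(583,105))]:
    print(n,*tri(a,b))
# scale fit
loc={"pl_nr":(-55,-110,45),"pl_nl":(-55,110,45),"pl_fl":(145,110,45),"pl_fr":(145,-110,45),"plu":(-100,65,70),"lock":(-100,-85,65.5),"b_nl":(-145,115,30),"b_nr":(-145,-115,30)}
obs=[(sc,"pl_nl",s1(312,314)),(sc,"pl_nr",s1(158,488)),(sc,"pl_fl",s1(509,412)),(sc,"plu",s1(235,298)),(sc,"b_nr",s1(67,449)),
(sd,"pl_nl",d1(460,313)),(sd,"pl_nr",d1(518,83)),(sd,"pl_fl",d1(116,256)),(sd,"pl_fr",d1(222,42)),(sd,"plu",d1(556,238)),(sd,"b_nr",d1(657,118)),(sd,"b_nl",d1(618,357))]
def W(p,l):
    c,s=np.cos(p[2]),np.sin(p[2]); x,y,z=loc[l]; return [p[0]+c*x-s*y,p[1]+s*x+c*y,z]
r=least_squares(lambda p:np.concatenate([proj(c,W(p,l))[0]-o for c,l,o in obs]),[600,0,0])
print("scale",r.x[:2],np.degrees(r.x[2])); 
for (c,l,o),e in zip(obs,r.fun.reshape(-1,2)): print(l,e.round(2))
for l in loc: print(l,np.round(W(r.x,l),1))
E
python3 m1.py
python3 - <<'E'
from h import *
c=bot.capture("scene"); crop(c,"s2.png",160,200,150,120,5)
c=bot.capture("side"); crop(c,"d3.png",330,130,130,80,5)
E
```

```text
jar1 [422.90842856 281.16017242  71.2146709 ] [-0.61048305 -0.22219384 -0.31484306  0.07478948]
jar2 [424.83526801 387.90223038  77.16204128] [-0.5521799  -0.17342628 -0.24530767  0.04691769]
plunger [453.9223035   76.45029825  67.03889415] [-0.29980017 -0.12639961 -0.20405022  0.05927969]
lock [469.59583116 -69.59829389  55.15788185] [-0.22833373 -0.1055826  -0.18568538  0.06084292]
scale [561.11566801  20.62101838] 5.95502497772772
pl_nl [-1.28 -1.92]
pl_nr [-1.26 -2.58]
pl_fl [ 0.64 -1.13]
plu [-0.4  -0.33]
b_nr [-1.32 -1.61]
pl_nl [-0.42 -1.66]
pl_nr [-0.61 -0.18]
pl_fl [-1.47 -1.38]
pl_fr [-1.18 -0.  ]
plu [-0.38 -1.49]
b_nr [-0.63 -0.52]
b_nl [0.63 0.71]
pl_nr [517.8 -94.5  45. ]
pl_nl [495.  124.3  45. ]
pl_fl [693.9 145.1  45. ]
pl_fr [716.7 -73.7  45. ]
plu [454.9  74.9  70. ]
lock [470.5 -74.3  65.5]
b_nl [405. 120.  30.]
b_nr [ 428.8 -108.8   30. ]
```

View pics/s2.png

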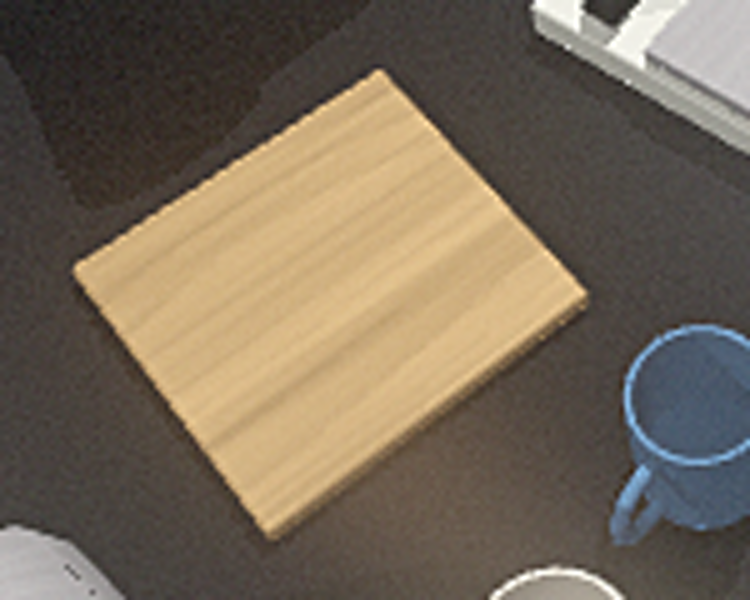

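View pics/d3.png

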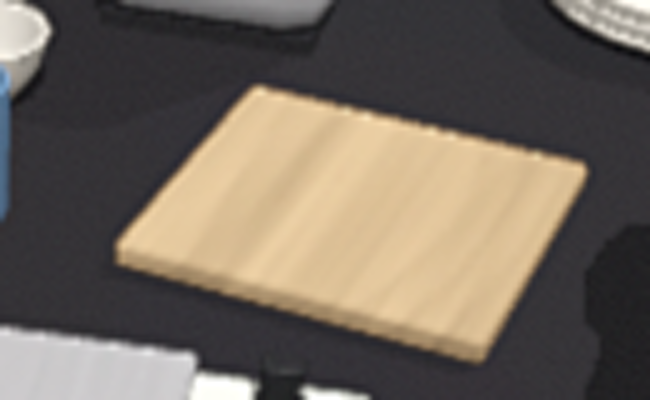

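```bash
cat > m2.py <<'E'
exec(open('m1.py').read().split("for n,a,b")[0])
def s2(x,y): return (160+(x+.5)/5-.5, 200+(y+.5)/5-.5)
def d3(x,y): return (330+(x+.5)/5-.5, 130+(y+.5)/5-.5)
for n,a in [("nl",s2(380,69)),("nr",s2(74,267)),("fl",s2(587,294)),("fr",s2(270,530))]: print("scene",n,back(sc,a,16).round(1))
for n,a in [("fr",d3(255,87)),("nr",d3(587,165)),("nl",d3(478,350)),("fl",d3(117,245))]: print("side",n,back(sd,a,16).round(1))
for n,z,a,b in [("plu",70,s1(235,298),d1(556,238)),("lock",65.5,s1(130,414),d1(585,96)),("jarc",75,s1(357,154),d2(522,157)),("jarb",81,s1(428,92),d2(455,336)),
 ("pl_nl",45,s1(312,314),d1(460,313)),("pl_nr",45,s1(158,488),d1(518,83)),("pl_fl",45,s1(509,412),d1(116,256)),("b_nr",30,s1(67,449),d1(657,118)),("b_nl",30,s1(230,282),d1(618,357))]:
    print(n,back(sc,a,z)[0].round(1),back(sd,b,z)[0].round(1))
print("pl_fr side",back(sd,d1(222,42),45).round(1))
E
python3 m2.py
```

```text
scene nl [[ 385.4 -200.2   16. ]]
scene nr [[ 354.3 -413.    16. ]]
scene fl [[ 599.6 -232.    16. ]]
scene fr [[ 567.8 -443.8   16. ]]
side fr [[ 563.1 -443.7   16. ]]
side nr [[ 348.5 -412.6   16. ]]
side nl [[ 382.7 -189.6   16. ]]
side fl [[ 595.3 -227.2   16. ]]
plu [457.   74.6  70. ] [453.   79.6  70. ]
lock [472.5 -70.4  65.5] [467.9 -65.3  65.5]
jarc [427.9 278.2  75. ] [421.8 284.1  75. ]
jarb [429.6 384.4  81. ] [423.9 390.4  81. ]
pl_nl [504.  120.2  45. ] [492.7 129.2  45. ]
pl_nr [527.6 -99.3  45. ] [516.2 -94.2  45. ]
pl_fl [695.  139.8  45. ] [688.8 148.3  45. ]
b_nr [ 436.8 -110.7   30. ] [ 426.9 -107.1   30. ]
b_nl [415.6 114.   30. ] [406.7 118.3  30. ]
pl_fr side [[713.8 -74.8  45. ]]
```

```bash
cat >> h.py <<'E'
def plan(x=None,y=None,z=None,yaw=None):
    s=bot.read_state(); p=s["position"]; M=R.from_euler('xyz',s["ee_rot"],degrees=True)
    t=np.array([p[i] if v is None else v for i,v in enumerate((x,y,z))])
    d=M.inv().apply(t-p)/1000
    T=R.from_euler('xyz',[-90,0,s["ee_rot"][2] if yaw is None else yaw],degrees=True)
    rv=(M.inv()*T).as_rotvec(degrees=True)
    print("t %.2f pos"%s["time"],p.round(1),"rot",s["ee_rot"].round(2),"F",s["contact_force"].round(1),"gap %.1f"%s["finger_gap"],"j6 %.0f"%s["qpos"][5])
    print("shift",d.round(4),"turn",rv.round(2),"rows>=%.1f"%max(np.linalg.norm(d)*1000/41.7,np.linalg.norm(rv)/7.16))
E
python3 - <<'E'
from h import *
plan(470,-68,200,6)
c=bot.capture("wrist"); K,Rm,t=cam(c); s=bot.read_state(); M=R.from_euler('xyz',s["ee_rot"],degrees=True)
print("cam in tool",M.inv().apply(-Rm.T@t-s["position"]),M.inv().apply(Rm.T[:,2]),M.inv().apply(Rm.T[:,0]))
E
```

```text
t 0.55 pos [174.4 600.2 222.7] rot [-90.    0.  -16.2] F [ 0.5  0.7 -0.6] gap 88.0 j6 -1
shift [ 0.4703  0.0227 -0.5591] turn [  0.  -22.2  -0. ] rows>=17.5
cam in tool [ -74.55030094 -162.44504771   -1.16242797] [ 0.27459387  0.96155975 -0.00102513] [1.14080043e-03 7.40332677e-04 9.99999075e-01]
```

```bash
python3 - <<'E'
from h import *
plan(390,10,250,6)
E
```

```text
t 0.60 pos [174.4 600.2 222.7] rot [-90.   -0.  -16.2] F [-1.   0.4 -0.6] gap 87.8 j6 -1
shift [ 0.3717 -0.0273 -0.5065] turn [  0.  -22.2   0. ] rows>=15.1
```

Request:
{"method": "step_arm", "body": {
  "commands": [
    [[0,0.03,-0.003,-0.028,0,-2.2,0],[0,0.06,-0.006,-0.056,0,-4.4,0],[0,0.09,-0.009,-0.084,0,-6.6,0],[0,0.12,-0.012,-0.112,0,-8.8,0],[0,0.15,-0.015,-0.14,0,-11,0],[0,0.18,-0.018,-0.168,0,-13.2,0],[0,0.21,-0.021,-0.196,0,-15.4,0],[0,0.24,-0.024,-0.224,0,-17.6,0],[0,0.253,-0.027,-0.239,0,-19.8,0],[0,0.253,-0.027,-0.239,0,-22.2,0]]
  ]
}}

```text
time: 1.43
position: [352.1, 297.0, 250.4]
ee_rot: [-90.0, -0.1, 5.9]
contact_force: [-0.7, 0.7, 0.2]
finger_gap: 87.9
```

```bash
python3 - <<'E'
from h import *
plan(390,10,250,6)
E
```

```text
t 1.43 pos [352.1 297.  250.4] rot [-9.002e+01 -6.000e-02  5.890e+00] F [-0.7  0.7  0.2] gap 87.9 j6 -57
shift [ 0.0082  0.0005 -0.2894] turn [ 0.02 -0.11  0.06] rows>=6.9
```

Request:
{"method": "step_arm", "body": {
  "commands": [
    [[200,0.001,0,-0.03,0,0,0],[200,0.002,0,-0.06,0,0,0],[200,0.003,0,-0.09,0,0,0],[200,0.004,0,-0.12,0,0,0],[200,0.005,0,-0.15,0,0,0],[200,0.006,0,-0.18,0,0,0],[200,0.007,0,-0.21,0,0,0],[200,0.008,0,-0.24,0,0,0],[200,0.008,0,-0.27,0,0,0],[200,0.008,0,-0.289,0,0,0]]
  ],
  "grip_force": 15
}}

```text
time: 2.27
position: [388.9, 11.4, 250.0]
ee_rot: [-90.0, -0.0, 5.9]
contact_force: [0.4, 0.1, -0.9]
finger_gap: 24.9
```

```bash
python3 - <<'E'
from h import *
plan()
c=bot.capture("wrist"); cv2.imwrite("pics/w1.png",c["img"][:,:,::-1])
E
```

```text
t 2.27 pos [388.9  11.4 250. ] rot [-9.003e+01 -5.000e-02  5.940e+00] F [ 0.4  0.1 -0.9] gap 24.9 j6 -96
shift [0. 0. 0.] turn [ 0.03 -0.    0.05] rows>=0.0
```

View pics/w1.png

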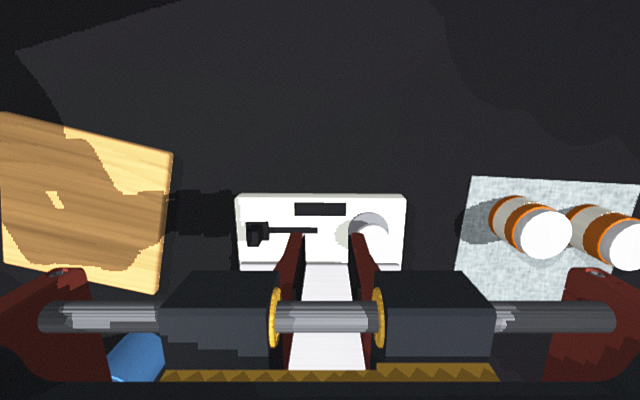

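```bash
python3 - <<'E'
from h import *
c=bot.capture("wrist"); crop(c,"w2.png",225,180,190,100,4); crop(c,"w3.png",450,170,190,110,4)
E
```

```text
(no output)
```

View pics/w2.png

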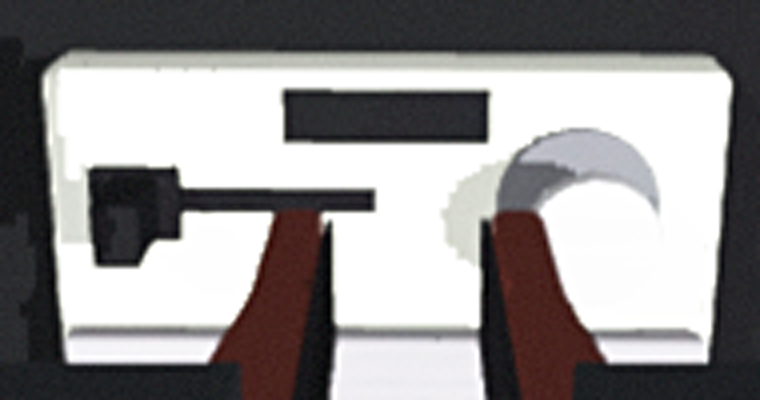

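View pics/w3.png

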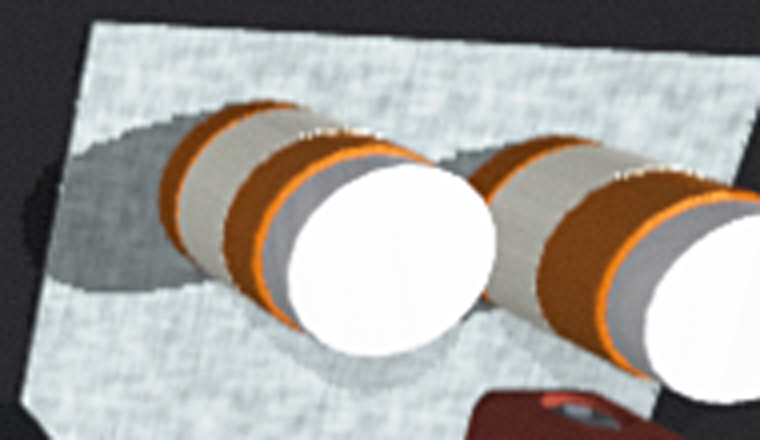

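```bash
python3 - <<'E'
from h import *
c=bot.capture("wrist")
w2=lambda x,y:(225+(x+.5)/4-.5,180+(y+.5)/4-.5)
w3=lambda x,y:(450+(x+.5)/4-.5,170+(y+.5)/4-.5)
for n,a,z in [("bnr",w2(55,68),30),("bnl",w2(722,72),30),("plu",w2(586,250),70),("lockTop",w2(121,235),65.5),("jarc",w3(392,260),75)]:
    print(n,back(c,a,z)[0].round(1))
# project lock top corners
for S in [(561,21,6)]:
  cs,sn=np.cos(np.radians(S[2])),np.sin(np.radians(S[2]))
  f=lambda x,y,z:[S[0]+cs*x-sn*y,S[1]+sn*x+cs*y,z]
  for n,l in [("lock top",[f(-100+i,-85+j,65.5) for i in(-11,11) for j in(-8,8)]),("lock foot",[f(-100+i,-85+j,30) for i in(-11,11) for j in(-8,8)]),("plu",[f(-100+22*np.cos(a),65+22*np.sin(a),70) for a in np.arange(4)*np.pi/2]),("base",[f(-145,115,30),f(-145,-115,30)]),("plat",[f(-55,110,45),f(-55,-110,45)])]:
    p=proj(c,l); print(n,((p-[225,180]+.5)*4-.5).round().tolist())
E
```

```text
bnr [ 426.3 -103.4   30. ]
bnl [405.6 115.9  30. ]
plu [456.5  72.1  70. ]
lockTop [467.9 -72.   65.5]
jarc [423.3 281.6  75. ]
lock top [[86.0, 209.0], [138.0, 209.0], [92.0, 274.0], [142.0, 274.0]]
lock foot [[113.0, 171.0], [161.0, 170.0], [118.0, 231.0], [164.0, 231.0]]
plu [[594.0, 311.0], [668.0, 246.0], [600.0, 179.0], [526.0, 246.0]]
base [[735.0, 71.0], [39.0, 74.0]]
plat [[713.0, 339.0], [65.0, 341.0]]
```

```bash
python3 - <<'E'
from h import *
plan(469,-73,120,6)
E
```

```text
t 2.42 pos [388.9  12.6 249.9] rot [-8.999e+01 -3.000e-02  5.810e+00] F [ 0.7 -0.  -0.4] gap 19.0 j6 -96
shift [ 0.0709  0.1299 -0.0933] turn [-0.01 -0.19  0.03] rows>=4.2
```

Request:
{"method": "step_arm", "body": {
  "commands": [
    [[125,0.012,0.02,-0.016,0,0,0],[125,0.024,0.04,-0.032,0,0,0],[125,0.036,0.06,-0.048,0,0,0],[125,0.048,0.08,-0.064,0,0,0],[125,0.06,0.1,-0.08,0,0,0],[125,0.071,0.13,-0.093,0,-0.2,0],[125,0.071,0.13,-0.093,0,-0.2,0],[125,0.071,0.13,-0.093,0,-0.2,0],[125,0.071,0.13,-0.093,0,-0.2,0],[125,0.071,0.13,-0.093,0,-0.2,0]]
  ]
}}

```text
time: 3.25
position: [469.3, -70.7, 121.1]
ee_rot: [-90.0, -0.1, 6.3]
contact_force: [-0.0, -0.4, 0.2]
finger_gap: 44.7
```

```bash
python3 - <<'E'
from h import *
plan(469,-73,40,6)
c=bot.capture("scene"); crop(c,"s3.png",230,120,120,100,6)
c=bot.capture("side"); crop(c,"d4.png",330,170,120,100,6)
E
```

```text
t 3.25 pos [469.3 -70.7 121.1] rot [-90.02  -0.1    6.26] F [-0.  -0.4  0.2] gap 44.7 j6 -106
shift [-0.0007  0.0811 -0.0023] turn [0.02 0.26 0.1 ] rows>=1.9
```

View pics/s3.png

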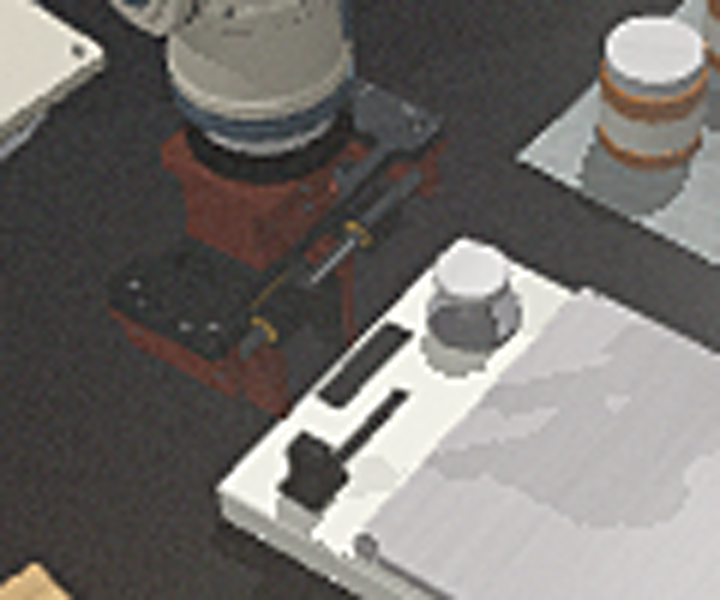

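View pics/d4.png

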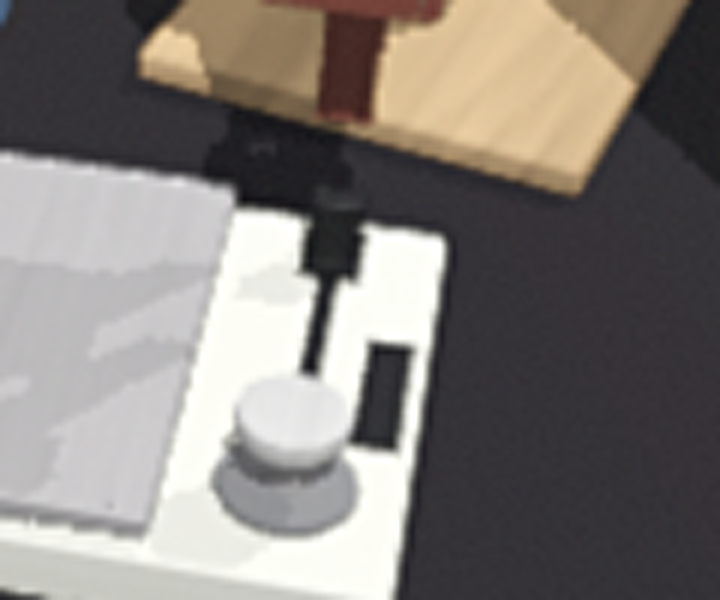

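Request:
{"method": "step_arm", "body": {
  "commands": [
    [[125,0,0.01,-0.002,0,0,0],[125,0,0.02,-0.002,0,0,0],[125,0,0.03,-0.002,0,0,0],[125,0,0.04,-0.002,0,0,0],[125,0,0.05,-0.002,0,0,0],[125,0,0.06,-0.002,0,0,0],[125,0,0.07,-0.002,0,0,0],[125,0,0.08,-0.002,0,0,0],[125,0,0.081,-0.002,0,0,0],[125,0,0.081,-0.002,0,0,0]]
  ]
}}

```text
time: 4.18
position: [468.7, -73.5, 37.8]
ee_rot: [-90.0, 0.1, 6.2]
contact_force: [0.3, 0.3, -0.1]
finger_gap: 44.5
```

Request:
{"method": "step_arm", "body": {
  "commands": [
    [[255,0,0,0,0,0,0],[255,0,0,0,0,0,0],[255,0,0,0,0,0,0],[255,0,0,0,0,0,0],[255,0,0,0,0,0,0],[255,0,0,0,0,0,0],[255,0,0,0,0,0,0],[255,0,0,0,0,0,0],[255,0,0,0,0,0,0],[255,0,0,0,0,0,0]]
  ],
  "grip_force": 12
}}

```text
time: 5.02
position: [469.7, -73.7, 39.0]
ee_rot: [-90.0, -0.0, 6.2]
contact_force: [-1.3, -0.6, 5.9]
finger_gap: 16.0
```

```bash
python3 - <<'E'
from h import *
plan()
c=bot.capture("side"); crop(c,"d5.png",330,170,120,100,6)
c=bot.capture("scene"); crop(c,"s5.png",230,120,120,100,6)
E
```

```text
t 5.02 pos [469.7 -73.7  39. ] rot [-9.001e+01 -4.000e-02  6.190e+00] F [-1.3 -0.6  5.9] gap 16.0 j6 -107
shift [0. 0. 0.] turn [ 0.01 -0.    0.04] rows>=0.0
```

View pics/d5.png

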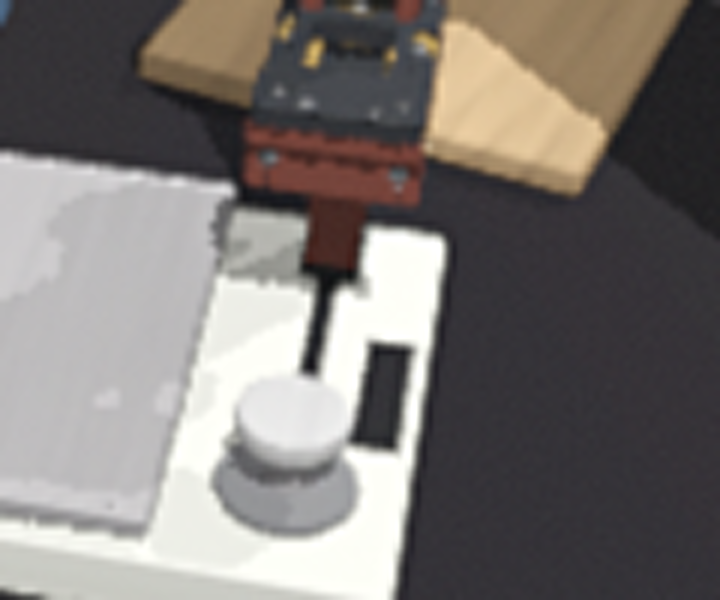

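View pics/s5.png

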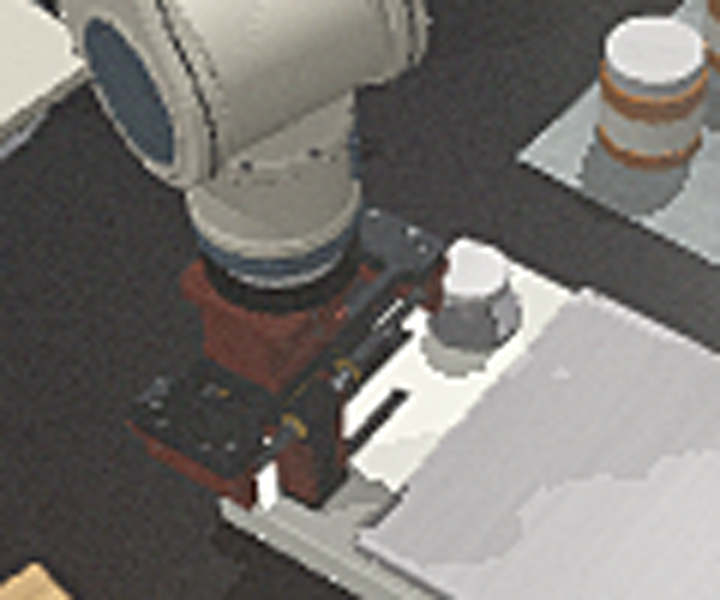

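Request:
{"method": "step_arm", "body": {
  "commands": [
    [[255,0,-0.002,0.006,0,0,0],[255,0,-0.002,0.014,0,0,0],[255,0,-0.002,0.022,0,0,0],[255,0,-0.002,0.03,0,0,0],[255,0,-0.002,0.038,0,0,0],[255,0,-0.002,0.046,0,0,0],[255,0,-0.002,0.054,0,0,0],[255,0,-0.002,0.062,0,0,0],[255,0,-0.002,0.067,0,0,0],[255,0,-0.002,0.067,0,0,0]]
  ]
}}

```text
time: 5.95
position: [462.4, -5.4, 40.4]
ee_rot: [-90.0, -0.0, 6.3]
contact_force: [5.1, 2.1, -17.1]
finger_gap: 16.1
```

Request:
{"method": "step_arm", "body": {
  "commands": [
    [[255,0,0,0.001,0,0,0],[255,0,0,0.002,0,0,0],[255,0,0,0.003,0,0,0],[255,0,0,0.004,0,0,0],[255,0,0,0.005,0,0,0],[255,0,0,0.006,0,0,0],[255,0,0,0.006,0,0,0],[255,0,0,0.006,0,0,0],[255,0,0,0.006,0,0,0],[255,0,0,0.006,0,0,0]]
  ]
}}

```text
time: 6.78
position: [462.1, -2.8, 40.5]
ee_rot: [-90.2, -0.1, 6.3]
contact_force: [5.3, -23.3, -17.5]
finger_gap: 20.1
```

Request:
{"method": "step_arm", "body": {
  "commands": [
    [[255,0,0,-0.001,0,0,0],[255,0,0,-0.002,0,0,0],[180,0,0,-0.002,0,0,0],[140,0,0,-0.002,0,0,0],[130,0,0,-0.002,0,0,0],[130,0,0,-0.002,0,0,0],[130,0,0,-0.002,0,0,0],[130,0,0,-0.002,0,0,0],[130,0,0,-0.002,0,0,0],[130,0,0,-0.002,0,0,0]]
  ]
}}

```text
time: 7.62
position: [461.7, -2.9, 40.8]
ee_rot: [-90.0, -0.0, 6.2]
contact_force: [0.1, -0.4, -0.4]
finger_gap: 43.3
```

Request:
{"method": "step_arm", "body": {
  "commands": [
    [[130,0,-0.01,0,0,0,0],[130,0,-0.02,0,0,0,0],[130,0,-0.035,0,0,0,0],[130,0,-0.05,0,0,0,0],[130,0,-0.07,0,0,0,0],[160,0,-0.09,0,0,0,0],[255,0,-0.09,0,0,0,0],[255,0,-0.09,0,0,0,0],[255,0,-0.09,0,0,0,0],[255,0,-0.09,0,0,0,0]]
  ]
}}

```text
time: 8.45
position: [461.0, -3.0, 130.1]
ee_rot: [-90.0, 0.1, 6.2]
contact_force: [0.0, 0.1, 0.8]
finger_gap: 13.2
```

```bash
python3 - <<'E'
from h import *
plan(455.5,75,100,6)
c=bot.capture("side"); crop(c,"d6.png",330,170,120,100,6)
c=bot.capture("scene"); crop(c,"s6.png",230,120,120,100,6)
c=bot.capture("wrist"); cv2.imwrite("pics/w6.png",c["img"][:,:,::-1])
E
```

```text
t 8.45 pos [461.   -3.  130.1] rot [-8.999e+01  7.000e-02  6.190e+00] F [0.  0.1 0.8] gap 13.2 j6 -98
shift [0.003  0.0302 0.0781] turn [-0.01  0.19 -0.07] rows>=2.0
```

View pics/d6.png

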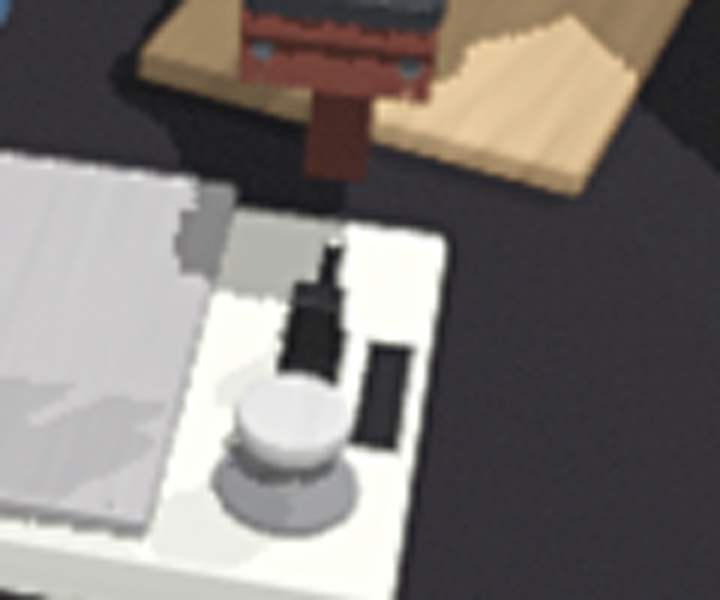

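View pics/s6.png

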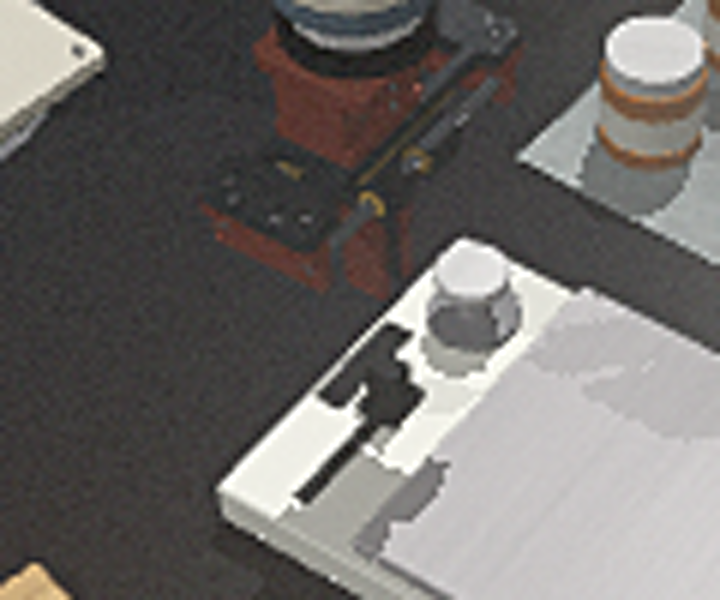

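View pics/w6.png

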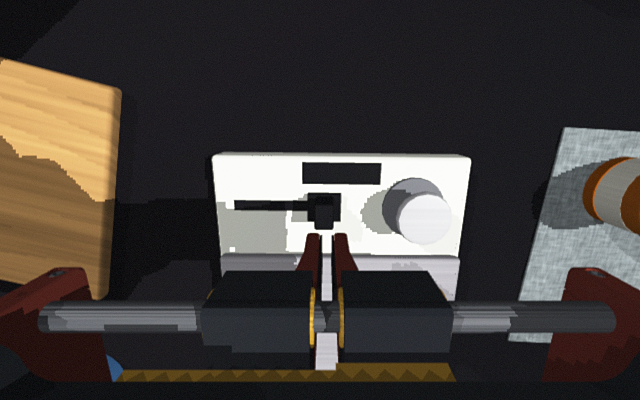

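```bash
python3 - <<'E'
from h import *
c=bot.capture("wrist"); crop(c,"w7.png",290,160,180,100,4)
print(back(c,[424.5,218],70), back(c,[324,214],65.5))
E
```

```text
[[453.59420942  72.00432414  70.        ]] [[460.19929482  -6.51864682  65.5       ]]
```

View pics/w7.png

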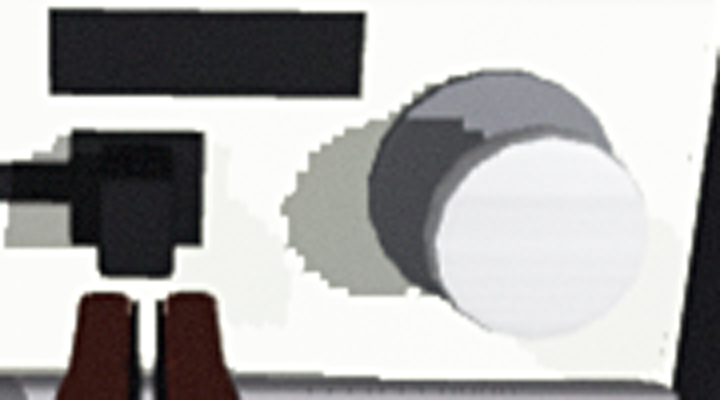

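Request:
{"method": "step_arm", "body": {
  "commands": [
    [[255,0.001,0.008,0.02,0,0,0],[255,0.001,0.016,0.04,0,0,0],[255,0.001,0.024,0.06,0,0,0],[255,0.001,0.032,0.077,0,0,0],[255,0.001,0.04,0.077,0,0,0],[255,0.001,0.045,0.077,0,0,0],[255,0.001,0.045,0.077,0,0,0],[255,0.001,0.045,0.077,0,0,0],[255,0.001,0.045,0.077,0,0,0],[255,0.001,0.045,0.077,0,0,0]]
  ]
}}

```text
time: 9.48
position: [454.7, 73.1, 86.0]
ee_rot: [-90.0, -0.0, 6.1]
contact_force: [-0.3, 0.1, -0.4]
finger_gap: 0.8
```

```bash
python3 - <<'E'
from h import *
plan(454,74,54,6)
c=bot.capture("side"); crop(c,"d7.png",330,170,120,100,6)
E
```

```text
t 9.48 pos [454.7  73.1  86. ] rot [-9.00e+01 -4.00e-02  6.14e+00] F [-0.3  0.1 -0.4] gap 0.8 j6 -88
shift [-0.0006  0.032   0.001 ] turn [0.   0.14 0.04] rows>=0.8
```

View pics/d7.png

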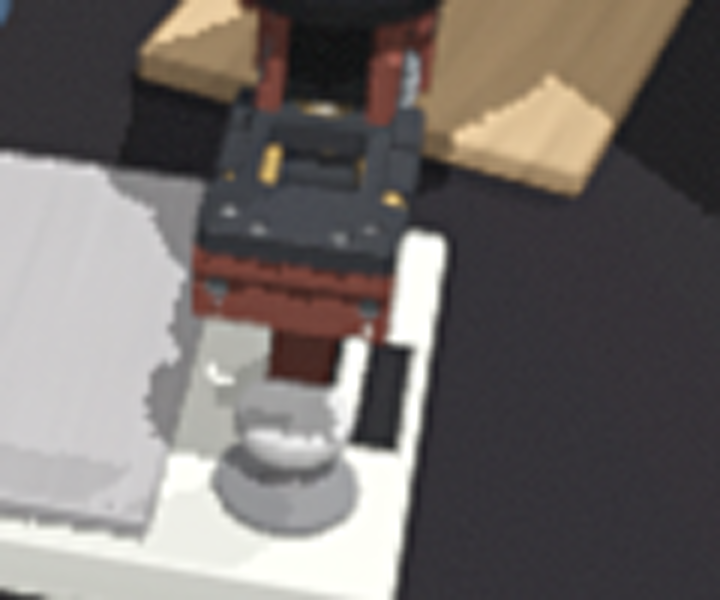

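Request:
{"method": "step_arm", "body": {
  "commands": [
    [[255,0,0.006,0,0,0,0],[255,0,0.012,0,0,0,0],[255,0,0.016,0,0,0,0],[255,0,0.019,0,0,0,0],[255,0,0.022,0,0,0,0],[255,0,0.025,0,0,0,0],[255,0,0.028,0,0,0,0],[255,0,0.03,0,0,0,0],[255,0,0.031,0,0,0,0],[255,0,0.031,0,0,0,0]]
  ]
}}

```text
time: 10.37
position: [454.5, 73.6, 56.0]
ee_rot: [-90.0, -0.0, 6.2]
contact_force: [-6.4, -2.9, 25.9]
finger_gap: 0.4
```

Request:
{"method": "step_arm", "body": {
  "commands": [
    [[255,0,-0.005,0,0,0,0],[255,0,-0.01,0,0,0,0],[255,0,-0.015,0,0,0,0],[255,0,-0.02,0,0,0,0],[255,0,-0.03,0,0,0,0],[200,0,-0.05,0,0,0,0],[150,0,-0.08,0,0,0,0],[100,0,-0.11,0,0,0,0],[50,0,-0.13,0,0,0,0],[0,0,-0.13,0,0,0,0]]
  ]
}}

```text
time: 11.2
position: [456.8, 74.1, 188.9]
ee_rot: [-90.0, -0.4, 6.2]
contact_force: [0.2, -0.5, 0.2]
finger_gap: 30.3
```

```bash
python3 - <<'E'
from h import *
plan(470,280,200,6)
c=bot.capture("side"); crop(c,"d8.png",230,170,200,140,4)
c=bot.capture("scene"); cv2.imwrite("pics/s8.png",c["img"][:,:,::-1])
E
```

```text
t 11.20 pos [456.8  74.1 188.9] rot [-89.98  -0.42   6.2 ] F [ 0.2 -0.5  0.2] gap 30.3 j6 -88
shift [ 0.0354 -0.0108  0.2032] turn [-0.02  0.2   0.42] rows>=5.0
```

View pics/d8.png

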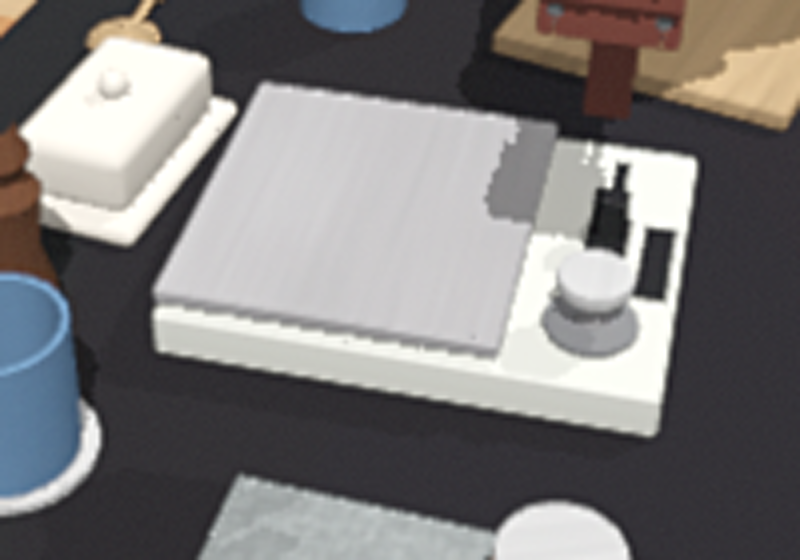

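View pics/s8.png

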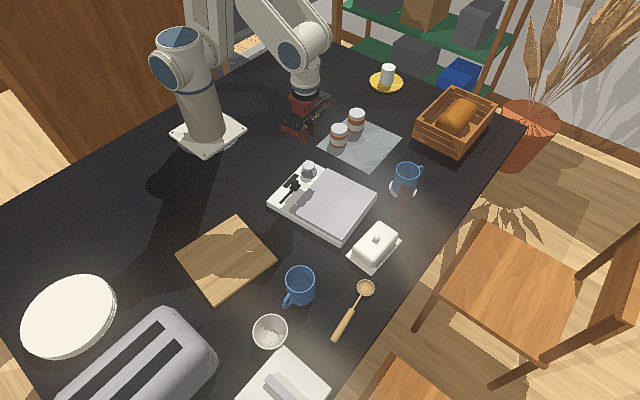

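Request:
{"method": "step_arm", "body": {
  "commands": [
    [[0,0,-0.004,0.016,0,7,0],[0,0,-0.008,0.032,0,14,0],[0,0,-0.012,0.048,0,21,0],[0,0,-0.016,0.064,0,28,0],[0,0,-0.021,0.08,0,35,0],[0,0,-0.021,0.096,0,42,0],[0,0,-0.021,0.112,0,49,0],[0,0,-0.021,0.128,0,56,0],[0,0,-0.021,0.144,0,63,0],[0,0,-0.021,0.162,0,70,0]]
  ]
}}

```text
time: 12.13
position: [435.6, 234.8, 203.8]
ee_rot: [-90.2, -0.0, -64.2]
contact_force: [0.1, 0.5, -0.8]
finger_gap: 87.9
```

```bash
python3 - <<'E'
from h import *
plan(440,235,230,-84)
E
```

```text
t 12.13 pos [435.6 234.8 203.8] rot [-90.21  -0.   -64.16] F [ 0.1  0.5 -0.8] gap 87.9 j6 1
shift [ 0.0018 -0.0262  0.004 ] turn [ 0.2  19.84  0.04] rows>=2.8
```

Request:
{"method": "step_arm", "body": {
  "commands": [
    [[0,0.002,-0.01,0.004,0,7,0],[0,0.002,-0.02,0.004,0,14,0],[0,0.002,-0.026,0.004,0,20,0],[0,0.002,-0.026,0.004,0,20,0],[0,0.002,-0.026,0.004,0,20,0],[0,0.002,-0.026,0.004,0,20,0],[0,0.002,-0.026,0.004,0,20,0],[0,0.002,-0.026,0.004,0,20,0],[0,0.002,-0.026,0.004,0,20,0],[0,0.002,-0.026,0.004,0,20,0]]
  ]
}}

```text
time: 12.97
position: [441.2, 234.6, 231.5]
ee_rot: [-90.0, -0.0, -83.8]
contact_force: [-0.7, 0.5, 0.2]
finger_gap: 88.2
```

```bash
python3 - <<'E'
from h import *
plan(440,235,230,-84)
c=bot.capture("wrist"); cv2.imwrite("pics/w9.png",c["img"][:,:,::-1])
E
```

```text
t 12.97 pos [441.2 234.6 231.5] rot [-9.002e+01 -1.000e-02 -8.378e+01] F [-0.7  0.5  0.2] gap 88.2 j6 20
shift [-0.0006  0.0015 -0.0012] turn [0.02 0.22 0.01] rows>=0.0
```

View pics/w9.png

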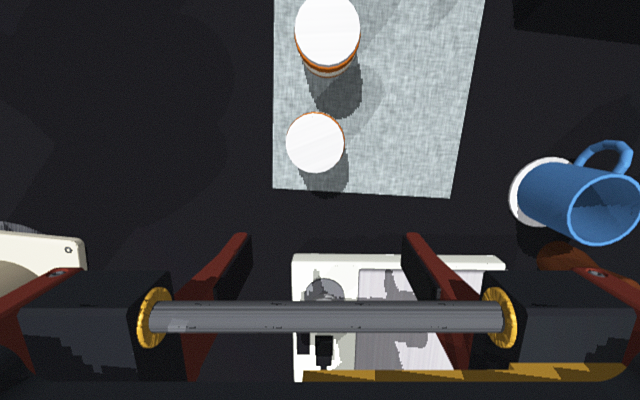

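```bash
cat >> h.py <<'E'
def lids(c,box,thr=200):
    g=c["img"].min(axis=2); m=np.zeros_like(g); x0,y0,x1,y1=box
    m[y0:y1,x0:x1]=(g[y0:y1,x0:x1]>thr)*255
    cs,_=cv2.findContours(m,cv2.RETR_EXTERNAL,cv2.CHAIN_APPROX_NONE)
    return [cv2.fitEllipse(k) for k in cs if cv2.contourArea(k)>300]
def lidpos(c,e,z):
    # fit circle of r=31 at height z to ellipse outline
    a=np.linspace(0,2*np.pi,60); (cx,cy),(w,h),an=e; an=np.radians(an)
    u=cx+w/2*np.cos(a)*np.cos(an)-h/2*np.sin(a)*np.sin(an); v=cy+w/2*np.cos(a)*np.sin(an)+h/2*np.sin(a)*np.cos(an)
    P=back(c,np.c_[u,v],z)[:,:2]; A=np.c_[2*P,np.ones(60)]; s=np.linalg.lstsq(A,(P**2).sum(1),rcond=None)[0]
    return s[:2], np.sqrt(s[2]+s[0]**2+s[1]**2)
E
python3 - <<'E'
from h import *
c=bot.capture("wrist")
for e in lids(c,(270,0,400,200)):
    print(np.round(e[0],1),np.round(e[1],1),[ (z,lidpos(c,e,z)[0].round(1),lidpos(c,e,z)[1].round(2)) for z in (69,75,81,87)])
E
```

```text
[314.1 142.9] [57.1 58.5] [(69, array([423.2, 279.7]), np.float64(30.62)), (75, array([423.4, 280.2]), np.float64(30.05)), (81, array([423.6, 280.8]), np.float64(29.48)), (87, array([423.8, 281.3]), np.float64(28.92))]
[326.8  29.7] [65.8 67. ] [(69, array([425.1, 388.3]), np.float64(30.48)), (75, array([425.3, 386.9]), np.float64(29.92)), (81, array([425.4, 385.4]), np.float64(29.36)), (87, array([425.6, 383.9]), np.float64(28.8))]
```

```bash
python3 - <<'E'
from h import *
plan(424,280.5,110,-84)
E
```

```text
t 13.07 pos [441.3 234.6 231.6] rot [-90.    -0.   -83.79] F [ 0.5  0.1 -1.3] gap 87.8 j6 20
shift [-0.0475  0.1216 -0.0122] turn [0.   0.21 0.  ] rows>=3.1
```

Request:
{"method": "step_arm", "body": {
  "commands": [
    [[0,-0.008,0.01,-0.002,0,0.2,0],[0,-0.016,0.03,-0.004,0,0.2,0],[0,-0.024,0.05,-0.006,0,0.2,0],[0,-0.032,0.07,-0.008,0,0.2,0],[0,-0.04,0.09,-0.01,0,0.2,0],[0,-0.0475,0.11,-0.012,0,0.2,0],[0,-0.0475,0.1216,-0.012,0,0.2,0],[0,-0.0475,0.1216,-0.012,0,0.2,0],[0,-0.0475,0.1216,-0.012,0,0.2,0],[0,-0.0475,0.1216,-0.012,0,0.2,0]]
  ]
}}

```text
time: 13.9
position: [424.5, 280.9, 110.4]
ee_rot: [-90.0, 0.0, -84.0]
contact_force: [-0.2, -0.4, -0.0]
finger_gap: 87.6
```

```bash
python3 - <<'E'
from h import *
plan(424,280.5,22,-84)
c=bot.capture("wrist"); cv2.imwrite("pics/w10.png",c["img"][:,:,::-1])
c=bot.capture("side"); crop(c,"d10.png",240,200,190,150,4)
E
```

```text
t 13.90 pos [424.5 280.9 110.4] rot [-8.997e+01  2.000e-02 -8.400e+01] F [-0.2 -0.4 -0. ] gap 87.6 j6 26
shift [ 0.0004  0.0884 -0.0006] turn [-0.03 -0.   -0.02] rows>=2.1
```

View pics/d10.png

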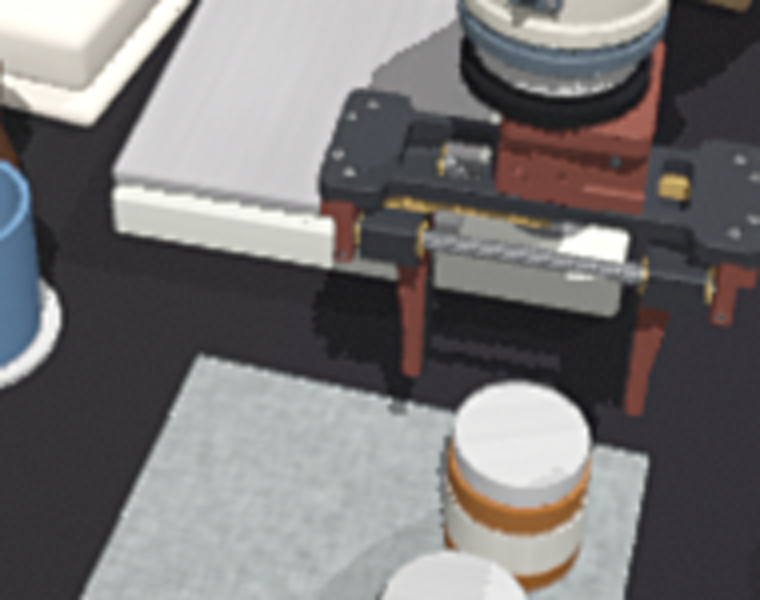

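View pics/w10.png

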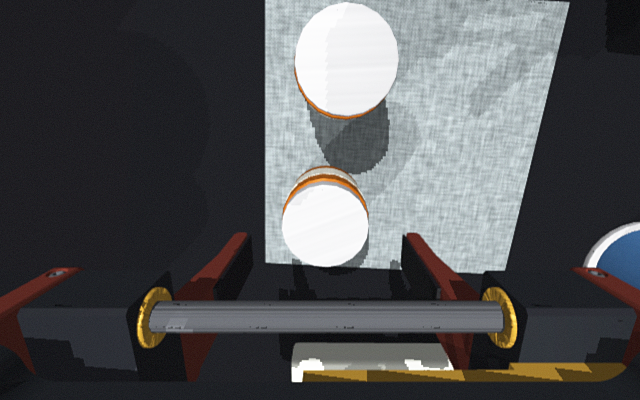

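```bash
python3 - <<'E'
from h import *
c=bot.capture("wrist")
for e,z in zip(lids(c,(265,0,420,275)),(75,81)):
    print(np.round(e[0],1),np.round(e[1],1),lidpos(c,e,z))
E
```

```text
[323.4 225.5] [80.5 87.1] (array([422.8851198 , 280.12311384]), np.float64(30.455656946526688))
[344.9  58.3] [103.3 111.5] (array([424.88717086, 387.2374283 ]), np.float64(30.20562891314156))
```

Request:
{"method": "step_arm", "body": {
  "commands": [
    [[0,0.0005,0.01,-0.001,0,0,0],[0,0.0005,0.02,-0.001,0,0,0],[0,0.0005,0.03,-0.001,0,0,0],[0,0.0005,0.04,-0.001,0,0,0],[0,0.0005,0.05,-0.001,0,0,0],[0,0.0005,0.06,-0.001,0,0,0],[0,0.0005,0.07,-0.001,0,0,0],[0,0.0005,0.08,-0.001,0,0,0],[0,0.0005,0.088,-0.001,0,0,0],[0,0.0005,0.088,-0.001,0,0,0]]
  ]
}}

```text
time: 14.88
position: [422.4, 279.4, 20.3]
ee_rot: [-90.1, -0.1, -84.0]
contact_force: [-0.6, -0.5, 0.5]
finger_gap: 87.9
```

Request:
{"method": "step_arm", "body": {
  "commands": [
    [[140,0,0,0,0,0,0],[140,0,0,0,0,0,0],[140,0,0,0,0,0,0],[140,0,0,0,0,0,0],[140,0,0,0,0,0,0],[140,0,0,0,0,0,0],[140,0,0,0,0,0,0],[140,0,0,0,0,0,0],[140,0,0,0,0,0,0],[140,0,0,0,0,0,0]]
  ],
  "grip_force": 25
}}

```text
time: 15.72
position: [423.7, 280.2, 22.6]
ee_rot: [-90.0, 0.0, -84.0]
contact_force: [-1.5, -0.6, 5.7]
finger_gap: 65.7
```

Request:
{"method": "step_arm", "body": {
  "commands": [
    [[140,0,-0.004,0,0,0,0],[140,0,-0.012,0,0,0,0],[140,0,-0.025,0,0,0,0],[140,0,-0.04,0,0,0,0],[140,0,-0.055,0,0,0,0],[140,0,-0.07,0,0,0,0],[140,0,-0.085,0,0,0,0],[140,0,-0.1,0,0,0,0],[140,0,-0.108,0,0,0,0],[140,0,-0.11,0,0,0,0]]
  ]
}}

```text
time: 16.55
position: [423.9, 280.4, 133.7]
ee_rot: [-89.9, 0.1, -84.0]
contact_force: [-0.5, -0.1, -1.8]
finger_gap: 65.7
```

```bash
python3 - <<'E'
from h import *
S=(560.5,21.5,6); cs,sn=np.cos(np.radians(6)),np.sin(np.radians(6))
for y in(-52,52): print("place",S[0]+cs*45-sn*y,S[1]+sn*45+cs*y)
plan(610.5,-25.5,133,-84)
c=bot.capture("scene"); cv2.imwrite("pics/s11.png",c["img"][:,:,::-1])
E
```

```text
place 610.6889653814902 -25.511357712105806
place 599.8180052016543 77.91891940619462
t 16.55 pos [423.9 280.4 133.7] rot [-8.988e+01  6.000e-02 -8.400e+01] F [-0.5 -0.1 -1.8] gap 65.7 j6 26
shift [0.3237 0.0006 0.1536] turn [-0.12 -0.   -0.06] rows>=8.6
```

View pics/s11.png

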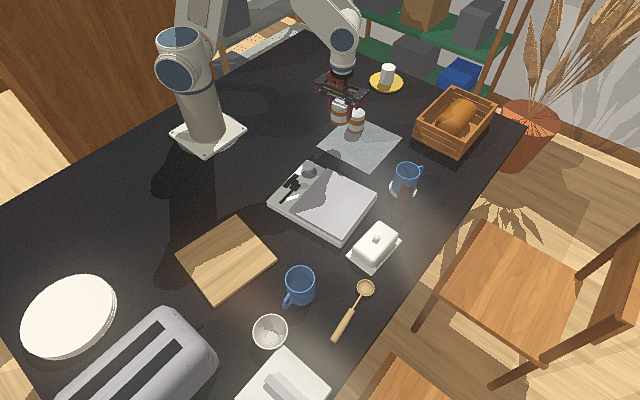

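Request:
{"method": "step_arm", "body": {
  "commands": [
    [[140,0.006,0,0.003,0,0,0],[140,0.02,0,0.0095,0,0,0],[140,0.04,0,0.019,0,0,0],[140,0.065,0,0.031,0,0,0],[140,0.09,0,0.043,0,0,0],[140,0.115,0,0.055,0,0,0],[140,0.135,0,0.064,0,0,0],[140,0.15,0,0.071,0,0,0],[140,0.158,0,0.075,0,0,0],[140,0.16,0,0.076,0,0,0]]
  ]
}}

```text
time: 17.43
position: [515.8, 127.3, 131.1]
ee_rot: [-90.1, -0.0, -84.1]
contact_force: [-0.8, 0.2, -2.4]
finger_gap: 65.9
```

Request:
{"method": "step_arm", "body": {
  "commands": [
    [[140,0.006,0,0.003,0,0,0],[140,0.02,0,0.0095,0,0,0],[140,0.04,0,0.019,0,0,0],[140,0.065,0,0.031,0,0,0],[140,0.09,0,0.043,0,0,0],[140,0.115,0,0.055,0,0,0],[140,0.135,0,0.064,0,0,0],[140,0.15,0,0.072,0,0,0],[140,0.16,0,0.077,0,0,0],[140,0.163,0,0.078,0,0,0]]
  ]
}}

```text
time: 18.27
position: [611.0, -25.9, 131.9]
ee_rot: [-90.0, -0.0, -84.0]
contact_force: [0.2, -0.2, -2.9]
finger_gap: 65.9
```

```bash
python3 - <<'E'
from h import *
plan(610.5,-25.5,66,-84)
c=bot.capture("scene"); crop(c,"s12.png",250,120,170,130,4)
c=bot.capture("side"); crop(c,"d12.png",220,120,200,150,4)
E
```

```text
t 18.27 pos [611.  -25.9 131.9] rot [-89.99  -0.   -84.03] F [ 0.2 -0.2 -2.9] gap 65.9 j6 -10
shift [-0.0004  0.0659 -0.0005] turn [-0.01 -0.03  0.  ] rows>=1.6
```

View pics/s12.png

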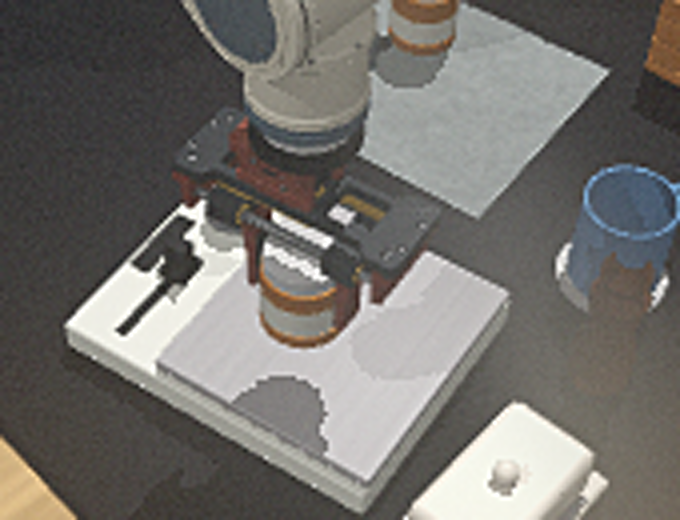

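View pics/d12.png

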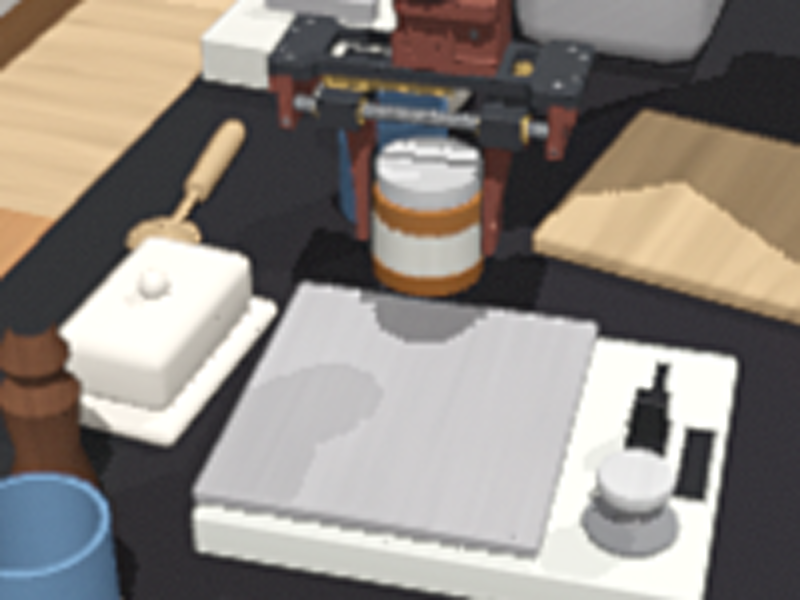

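Request:
{"method": "step_arm", "body": {
  "commands": [
    [[140,0,0.006,0,0,0,0],[140,0,0.015,0,0,0,0],[140,0,0.025,0,0,0,0],[140,0,0.035,0,0,0,0],[140,0,0.045,0,0,0,0],[140,0,0.053,0,0,0,0],[140,0,0.058,0,0,0,0],[140,0,0.062,0,0,0,0],[140,0,0.064,0,0,0,0],[140,0,0.065,0,0,0,0]]
  ]
}}

```text
time: 19.2
position: [610.3, -25.2, 66.8]
ee_rot: [-90.0, 0.0, -84.0]
contact_force: [-0.3, -0.1, -1.9]
finger_gap: 65.4
```

Request:
{"method": "step_arm", "body": {
  "commands": [
    [[140,0,0,0,0,0,0],[140,0,0.0005,0,0,0,0],[140,0,0.001,0,0,0,0],[140,0,0.0015,0,0,0,0],[140,0,0.002,0,0,0,0],[140,0,0.002,0,0,0,0],[140,0,0.002,0,0,0,0],[140,0,0.002,0,0,0,0],[140,0,0.002,0,0,0,0],[140,0,0.002,0,0,0,0]]
  ]
}}

```text
time: 20.03
position: [610.2, -25.1, 65.1]
ee_rot: [-90.0, -0.0, -84.0]
contact_force: [-0.3, 0.1, -3.0]
finger_gap: 65.7
```

Another 2.5 mm down in small steps.

Request:
{"method": "step_arm", "body": {
  "commands": [
    [[140,0,0.0003,0,0,0,0],[140,0,0.0006,0,0,0,0],[140,0,0.0009,0,0,0,0],[140,0,0.0012,0,0,0,0],[140,0,0.0015,0,0,0,0],[140,0,0.0015,0,0,0,0],[140,0,0.0015,0,0,0,0],[140,0,0.0015,0,0,0,0],[140,0,0.0015,0,0,0,0],[140,0,0.0015,0,0,0,0]]
  ]
}}

```text
time: 20.87
position: [610.3, -25.2, 64.6]
ee_rot: [-90.0, -0.0, -84.0]
contact_force: [-3.1, -0.6, 7.4]
finger_gap: 65.8
```

Request:
{"method": "step_arm", "body": {
  "commands": [
    [[60,0,0,0,0,0,0],[50,0,0,0,0,0,0],[40,0,0,0,0,0,0],[30,0,0,0,0,0,0],[20,0,0,0,0,0,0],[10,0,0,0,0,0,0],[0,0,0,0,0,0,0],[0,0,0,0,0,0,0],[0,0,0,0,0,0,0],[0,0,0,0,0,0,0]]
  ]
}}

```text
time: 21.7
position: [610.3, -25.1, 63.6]
ee_rot: [-90.0, 0.0, -84.0]
contact_force: [0.7, -1.0, -0.2]
finger_gap: 87.8
```

Request:
{"method": "step_arm", "body": {
  "commands": [
    [[0,0,-0.005,0,0,0,0],[0,0,-0.015,0,0,0,0],[0,0,-0.025,0,0,0,0],[0,0,-0.04,0,0,0,0],[0,0,-0.055,0,0,0,0],[0,0,-0.07,0,0,0,0],[0,0,-0.085,0,0,0,0],[0,0,-0.1,0,0,0,0],[0,0,-0.12,0,0,0,0],[0,0,-0.14,0,0,0,0]]
  ]
}}

```text
time: 22.53
position: [610.1, -25.1, 205.6]
ee_rot: [-90.0, -0.0, -84.0]
contact_force: [0.8, 0.9, -0.1]
finger_gap: 88.2
```

```bash
python3 - <<'E'
from h import *
plan(441,340,205,-84)
c=bot.capture("scene"); cv2.imwrite("pics/s13.png",c["img"][:,:,::-1])
c=bot.capture("side"); cv2.imwrite("pics/d13.png",c["img"][:,:,::-1])
E
```

```text
t 22.53 pos [610.1 -25.1 205.6] rot [-8.996e+01 -1.000e-02 -8.400e+01] F [ 0.8  0.9 -0.1] gap 88.2 j6 -9
shift [-0.3808  0.0004 -0.13  ] turn [-0.04 -0.    0.01] rows>=9.6
```

View pics/d13.png

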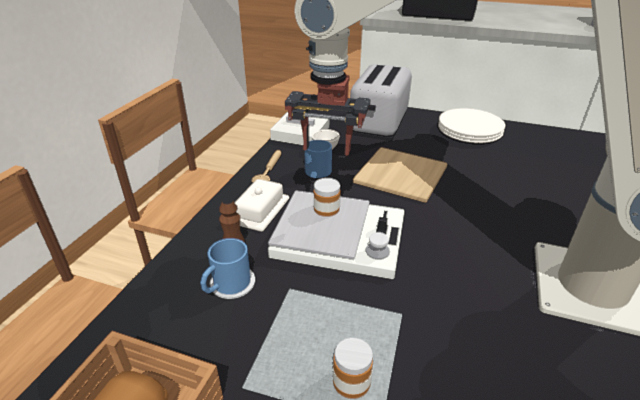

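View pics/s13.png

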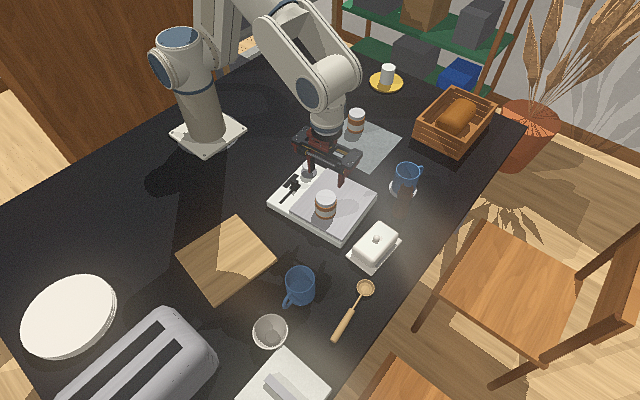

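Request:
{"method": "step_arm", "body": {
  "commands": [
    [[0,-0.038,0,-0.013,0,0,0],[0,-0.076,0,-0.026,0,0,0],[0,-0.114,0,-0.039,0,0,0],[0,-0.152,0,-0.052,0,0,0],[0,-0.19,0,-0.065,0,0,0],[0,-0.228,0,-0.078,0,0,0],[0,-0.266,0,-0.091,0,0,0],[0,-0.304,0,-0.104,0,0,0],[0,-0.342,0,-0.117,0,0,0],[0,-0.38,0,-0.13,0,0,0]]
  ]
}}

```text
time: 23.47
position: [439.8, 340.7, 203.5]
ee_rot: [-90.0, -0.0, -84.0]
contact_force: [0.4, 0.1, -0.0]
finger_gap: 87.7
```

Request:
{"method": "step_arm", "body": {
  "commands": [
    [[0,0,0,0,0,0,0],[0,0,0,0,0,0,0],[0,0,0,0,0,0,0],[0,0,0,0,0,0,0],[0,0,0,0,0,0,0],[0,0,0,0,0,0,0],[0,0,0,0,0,0,0],[0,0,0,0,0,0,0],[0,0,0,0,0,0,0],[0,0,0,0,0,0,0]]
  ]
}}

```text
time: 24.3
position: [441.4, 339.0, 203.6]
ee_rot: [-90.0, -0.0, -84.0]
contact_force: [-0.6, 0.4, -0.3]
finger_gap: 87.7
```

```bash
python3 - <<'E'
from h import *
c=bot.capture("wrist"); cv2.imwrite("pics/w14.png",c["img"][:,:,::-1])
for e in lids(c,(240,0,420,240)): print(e,lidpos(c,e,81))
plan(425.5,386.5,115,-84)
E
```

```text
((340.200927734375, 160.10972595214844), (181.5115203857422, 184.81155395507812), 135.72018432617188) (array([451.89655581, 367.58435719]), np.float64(87.557454087987))
t 24.35 pos [441.3 339.1 203.6] rot [-90.     0.   -84.01] F [-0.2 -0.4 -0. ] gap 87.7 j6 30
shift [-0.0488  0.0886 -0.0108] turn [-0.   -0.01 -0.  ] rows>=2.4
```

View pics/w14.png

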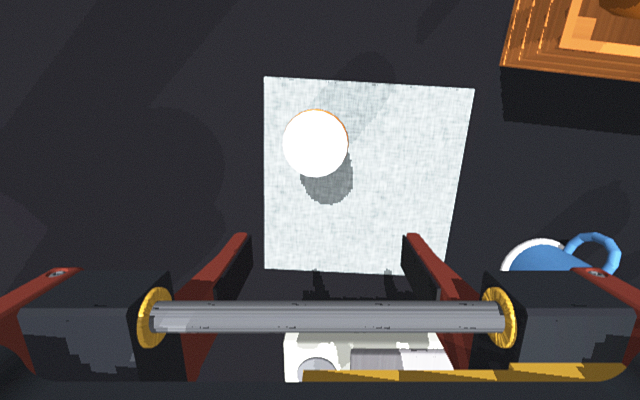

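```bash
python3 - <<'E'
from h import *
c=bot.capture("wrist")
for e in lids(c,(270,100,360,190),245): print(e,lidpos(c,e,81))
E
```

```text
((314.4617919921875, 143.53582763671875), (63.817604064941406, 65.51158142089844), 168.1887969970703) (array([425.16931334, 386.98704951]), np.float64(30.075629416921785))
```

Jar b at (425.2, 387). Approach and then descend.

Request:
{"method": "step_arm", "body": {
  "commands": [
    [[0,-0.01,0.005,-0.002,0,0,0],[0,-0.02,0.015,-0.004,0,0,0],[0,-0.03,0.03,-0.007,0,0,0],[0,-0.04,0.045,-0.009,0,0,0],[0,-0.049,0.06,-0.011,0,0,0],[0,-0.049,0.075,-0.011,0,0,0],[0,-0.049,0.088,-0.011,0,0,0],[0,-0.049,0.088,-0.011,0,0,0],[0,-0.049,0.088,-0.011,0,0,0],[0,-0.049,0.088,-0.011,0,0,0]]
  ]
}}

```text
time: 25.23
position: [425.1, 387.4, 115.7]
ee_rot: [-90.0, 0.0, -84.0]
contact_force: [0.5, 0.7, -0.3]
finger_gap: 87.8
```

```bash
python3 - <<'E'
from h import *
c=bot.capture("wrist"); cv2.imwrite("pics/w15.png",c["img"][:,:,::-1])
for e in lids(c,(265,100,400,300),245): print(e,lidpos(c,e,81))
plan(425,387,23,-84)
E
```

```text
((326.2615661621094, 225.65078735351562), (81.05420684814453, 85.59405517578125), 89.39179229736328) (array([425.05958977, 387.07294086]), np.float64(30.095809438914515))
t 25.28 pos [425.4 387.4 116.1] rot [-8.995e+01  3.000e-02 -8.399e+01] F [-0.7  0.2  1. ] gap 87.8 j6 35
shift [ 0.0004  0.0931 -0.0005] turn [-0.05  0.01 -0.03] rows>=2.2
```

View pics/w15.png

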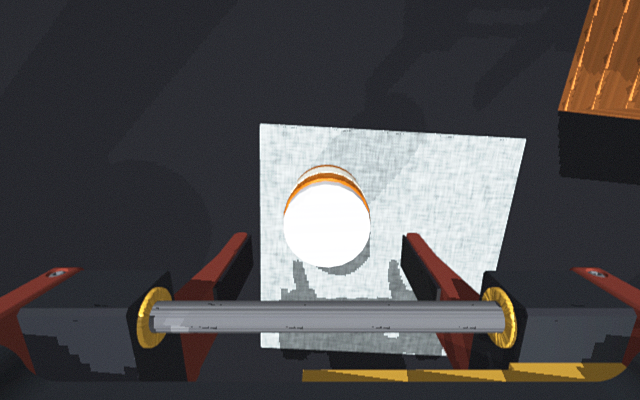

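Request:
{"method": "step_arm", "body": {
  "commands": [
    [[0,0,0.01,-0.0005,0,0,0],[0,0,0.02,-0.0005,0,0,0],[0,0,0.03,-0.0005,0,0,0],[0,0,0.04,-0.0005,0,0,0],[0,0,0.05,-0.0005,0,0,0],[0,0,0.06,-0.0005,0,0,0],[0,0,0.07,-0.0005,0,0,0],[0,0,0.08,-0.0005,0,0,0],[0,0,0.09,-0.0005,0,0,0],[0,0,0.092,-0.0005,0,0,0]]
  ]
}}

```text
time: 26.12
position: [423.9, 386.0, 21.5]
ee_rot: [-90.1, -0.1, -84.0]
contact_force: [0.0, 0.3, -0.1]
finger_gap: 87.9
```

Request:
{"method": "step_arm", "body": {
  "commands": [
    [[140,0,0,0,0,0,0],[140,0,0,0,0,0,0],[140,0,0,0,0,0,0],[140,0,0,0,0,0,0],[140,0,0,0,0,0,0],[140,0,0,0,0,0,0],[140,0,0,0,0,0,0],[140,0,0,0,0,0,0],[140,0,0,0,0,0,0],[140,0,0,0,0,0,0]]
  ],
  "grip_force": 25
}}

```text
time: 26.95
position: [425.1, 387.1, 24.1]
ee_rot: [-89.9, 0.0, -84.0]
contact_force: [0.6, 0.0, 7.2]
finger_gap: 65.5
```

Request:
{"method": "step_arm", "body": {
  "commands": [
    [[140,0,-0.004,0,0,0,0],[140,0,-0.012,0,0,0,0],[140,0,-0.025,0,0,0,0],[140,0,-0.04,0,0,0,0],[140,0,-0.055,0,0,0,0],[140,0,-0.07,0,0,0,0],[140,0,-0.085,0,0,0,0],[140,0,-0.1,0,0,0,0],[140,0,-0.108,0,0,0,0],[140,0,-0.11,0,0,0,0]]
  ]
}}

```text
time: 27.78
position: [425.3, 387.3, 135.8]
ee_rot: [-89.9, 0.1, -84.0]
contact_force: [0.2, 0.3, -3.2]
finger_gap: 66.1
```

```bash
python3 - <<'E'
from h import *
plan(599.5,79,134,-84)
c=bot.capture("scene"); cv2.imwrite("pics/s16.png",c["img"][:,:,::-1])
E
```

```text
t 27.78 pos [425.3 387.3 135.8] rot [-89.86   0.1  -84.  ] F [ 0.2  0.3 -3.2] gap 66.1 j6 35
shift [0.3248 0.0016 0.141 ] turn [-0.14 -0.   -0.1 ] rows>=8.5
```

View pics/s16.png

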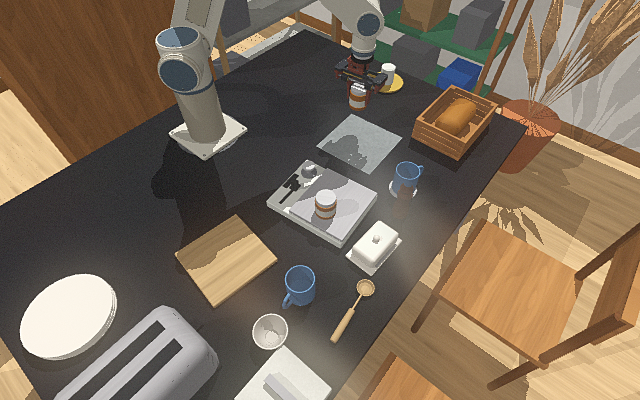

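```bash
python3 - <<'E'
from h import *
c=bot.capture("scene"); print(back(c,[[402,212],[407,195]],0).round(0))
d=bot.capture("side"); print(back(d,[[231,240],[232,288]],0).round(0)); print(back(d,[[229,205]],145).round(0),back(c,[[410,185]],145).round(0))
E
```

```text
[[789. 159.  -0.]
 [764. 231.   0.]]
[[806. 120.   0.]
 [726. 261.   0.]]
[[768. 165. 145.]] [[789. 152. 145.]]
```

Request:
{"method": "step_arm", "body": {
  "commands": [
    [[140,0.006,0,0.003,0,0,0],[140,0.02,0,0.009,0,0,0],[140,0.04,0,0.018,0,0,0],[140,0.065,0,0.028,0,0,0],[140,0.09,0,0.039,0,0,0],[140,0.115,0,0.05,0,0,0],[140,0.135,0,0.059,0,0,0],[140,0.15,0,0.065,0,0,0],[140,0.158,0,0.069,0,0,0],[140,0.16,0,0.07,0,0,0]]
  ]
}}

```text
time: 28.77
position: [511.4, 233.3, 132.8]
ee_rot: [-90.1, -0.0, -84.1]
contact_force: [0.0, -0.8, -4.5]
finger_gap: 65.8
```

Request:
{"method": "step_arm", "body": {
  "commands": [
    [[140,0.006,0,0.003,0,0,0],[140,0.02,0,0.009,0,0,0],[140,0.04,0,0.018,0,0,0],[140,0.065,0,0.028,0,0,0],[140,0.09,0,0.039,0,0,0],[140,0.115,0,0.05,0,0,0],[140,0.135,0,0.059,0,0,0],[140,0.15,0,0.065,0,0,0],[140,0.162,0,0.07,0,0,0],[140,0.165,0,0.071,0,0,0]]
  ]
}}

```text
time: 29.6
position: [599.6, 77.3, 133.4]
ee_rot: [-90.0, -0.0, -84.0]
contact_force: [-0.5, -0.3, -3.4]
finger_gap: 65.9
```

```bash
python3 - <<'E'
from h import *
plan(599.5,79,66,-84)
c=bot.capture("side"); crop(c,"d17.png",220,120,200,150,4)
E
```

```text
t 29.60 pos [599.6  77.3 133.4] rot [-8.998e+01 -2.000e-02 -8.403e+01] F [-0.5 -0.3 -3.4] gap 65.9 j6 0
shift [-0.0018  0.0674  0.    ] turn [-0.02 -0.03  0.02] rows>=1.6
```

View pics/d17.png

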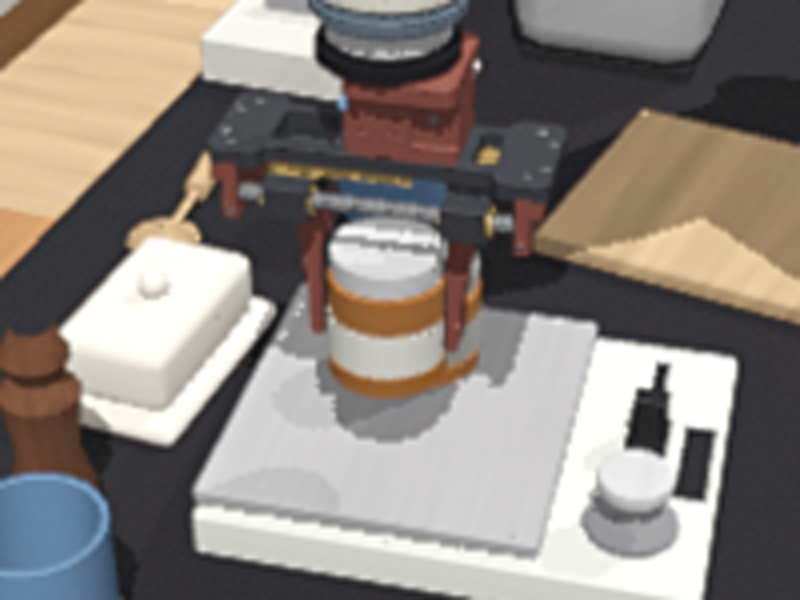

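Request:
{"method": "step_arm", "body": {
  "commands": [
    [[140,-0.0005,0.006,0,0,0,0],[140,-0.001,0.015,0,0,0,0],[140,-0.001,0.025,0,0,0,0],[140,-0.001,0.035,0,0,0,0],[140,-0.001,0.045,0,0,0,0],[140,-0.001,0.053,0,0,0,0],[140,-0.001,0.058,0,0,0,0],[140,-0.001,0.062,0,0,0,0],[140,-0.001,0.064,0,0,0,0],[140,-0.001,0.066,0,0,0,0]]
  ]
}}

```text
time: 30.48
position: [598.9, 79.2, 67.4]
ee_rot: [-90.0, -0.0, -84.0]
contact_force: [0.1, -0.5, -3.3]
finger_gap: 65.6
```

Request:
{"method": "step_arm", "body": {
  "commands": [
    [[140,0,0,0,0,0,0],[140,0,0.0003,0,0,0,0],[140,0,0.0006,0,0,0,0],[140,0,0.0009,0,0,0,0],[140,0,0.0012,0,0,0,0],[140,0,0.0015,0,0,0,0],[140,0,0.0015,0,0,0,0],[140,0,0.0015,0,0,0,0],[140,0,0.0015,0,0,0,0],[140,0,0.0015,0,0,0,0]]
  ]
}}

```text
time: 31.32
position: [598.9, 79.2, 66.2]
ee_rot: [-90.0, 0.0, -84.0]
contact_force: [-0.3, -0.5, -3.2]
finger_gap: 65.8
```

Request:
{"method": "step_arm", "body": {
  "commands": [
    [[140,0,0.0003,0,0,0,0],[140,0,0.0006,0,0,0,0],[140,0,0.0009,0,0,0,0],[140,0,0.0012,0,0,0,0],[140,0,0.0012,0,0,0,0],[140,0,0.0012,0,0,0,0],[140,0,0.0012,0,0,0,0],[140,0,0.0012,0,0,0,0],[140,0,0.0012,0,0,0,0],[140,0,0.0012,0,0,0,0]]
  ]
}}

```text
time: 32.15
position: [598.9, 79.2, 66.1]
ee_rot: [-90.0, -0.0, -84.0]
contact_force: [-4.8, -0.3, 10.2]
finger_gap: 66.0
```

Request:
{"method": "step_arm", "body": {
  "commands": [
    [[60,0,0,0,0,0,0],[50,0,0,0,0,0,0],[40,0,0,0,0,0,0],[30,0,0,0,0,0,0],[20,0,0,0,0,0,0],[10,0,0,0,0,0,0],[0,0,0,0,0,0,0],[0,0,0,0,0,0,0],[0,0,0,0,0,0,0],[0,0,0,0,0,0,0]]
  ]
}}

```text
time: 32.98
position: [598.8, 79.2, 64.9]
ee_rot: [-90.0, 0.0, -84.0]
contact_force: [1.0, -0.5, -0.7]
finger_gap: 87.7
```

Request:
{"method": "step_arm", "body": {
  "commands": [
    [[0,0,-0.005,0,0,0,0],[0,0,-0.015,0,0,0,0],[0,0,-0.025,0,0,0,0],[0,0,-0.04,0,0,0,0],[0,0,-0.055,0,0,0,0],[0,0,-0.07,0,0,0,0],[0,0,-0.085,0,0,0,0],[0,0,-0.1,0,0,0,0],[0,0,-0.115,0,0,0,0],[0,0,-0.13,0,0,0,0]]
  ]
}}

```text
time: 33.82
position: [598.9, 79.3, 197.1]
ee_rot: [-89.9, 0.0, -84.0]
contact_force: [1.1, -0.7, 0.3]
finger_gap: 87.9
```

Request:
{"method": "step_arm", "body": {
  "commands": [
    [[60,0,0,-0.014,0,-7,0],[120,0,0,-0.028,0,-14,0],[180,0,0,-0.042,0,-21,0],[255,0,0,-0.056,0,-28,0],[255,0,0,-0.07,0,-35,0],[255,0,0,-0.084,0,-42,0],[255,0,0,-0.098,0,-49,0],[255,0,0,-0.112,0,-56,0],[255,0,0,-0.126,0,-63,0],[255,0,0,-0.14,0,-70,0]]
  ]
}}

```text
time: 34.65
position: [459.2, 64.6, 196.1]
ee_rot: [-90.0, -0.1, -13.7]
contact_force: [0.2, 0.6, 0.1]
finger_gap: 24.5
```

```bash
python3 - <<'E'
from h import *
plan(454,74,110,6)
c=bot.capture("side"); crop(c,"d18.png",220,120,200,150,4)
c=bot.capture("scene"); crop(c,"s18.png",250,120,170,130,4)
E
```

```text
t 34.65 pos [459.2  64.6 196.1] rot [-89.97  -0.09 -13.66] F [0.2 0.6 0.1] gap 24.5 j6 -70
shift [-0.0074  0.0861  0.0079] turn [ -0.02 -19.66   0.1 ] rows>=2.7
```

View pics/d18.png

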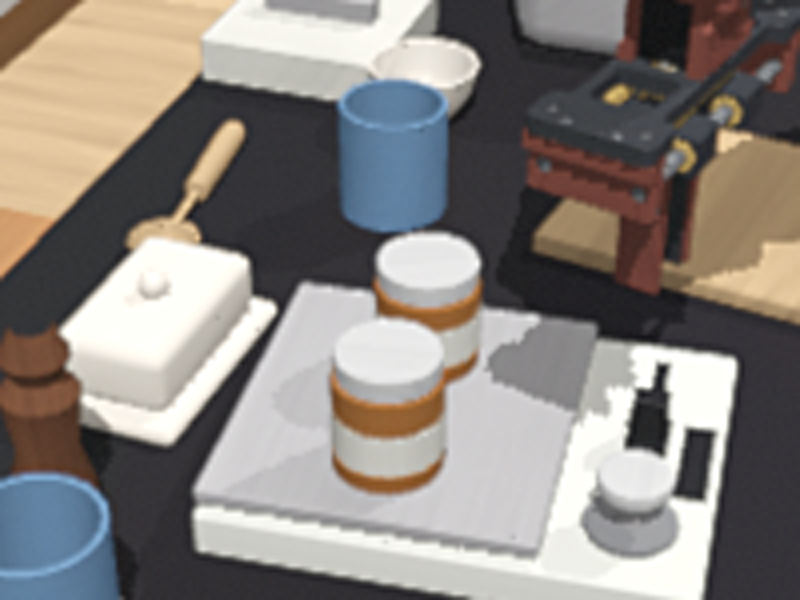

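View pics/s18.png

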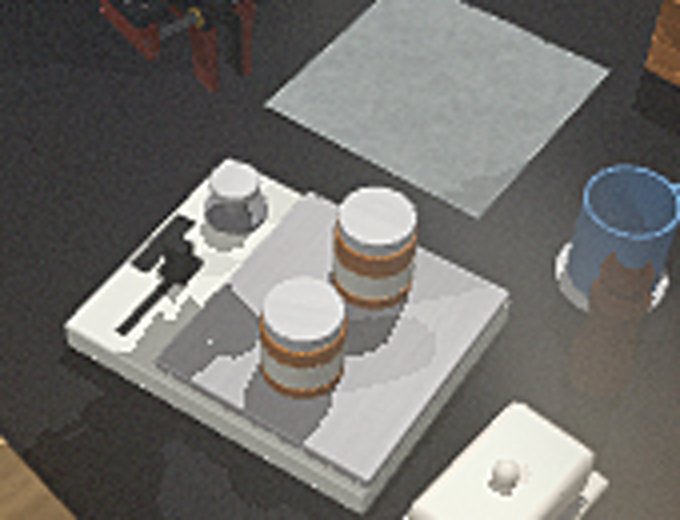

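Request:
{"method": "step_arm", "body": {
  "commands": [
    [[255,-0.002,0.01,0.002,0,-7,0],[255,-0.004,0.02,0.004,0,-14,0],[255,-0.007,0.03,0.008,0,-19.7,0],[255,-0.0074,0.045,0.008,0,-19.7,0],[255,-0.0074,0.06,0.008,0,-19.7,0],[255,-0.0074,0.075,0.008,0,-19.7,0],[255,-0.0074,0.09,0.008,0,-19.7,0],[255,-0.0074,0.1,0.008,0,-19.7,0],[255,-0.0074,0.108,0.008,0,-19.7,0],[255,-0.0074,0.11,0.008,0,-19.7,0]]
  ]
}}

```text
time: 35.58
position: [454.4, 74.2, 84.1]
ee_rot: [-90.0, 0.0, 5.6]
contact_force: [-0.4, -0.1, -0.4]
finger_gap: 0.7
```

```bash
python3 - <<'E'
from h import *
plan(454,74,54.5,6)
E
```

```text
t 35.58 pos [454.4  74.2  84.1] rot [-9.00e+01  5.00e-02  5.59e+00] F [-0.4 -0.1 -0.4] gap 0.7 j6 -88
shift [-0.0004  0.0296 -0.0001] turn [ 0.   -0.41 -0.05] rows>=0.7
```

Request:
{"method": "step_arm", "body": {
  "commands": [
    [[255,0,0.006,0,0,-0.4,0],[255,0,0.012,0,0,-0.4,0],[255,0,0.015,0,0,-0.4,0],[255,0,0.018,0,0,-0.4,0],[255,0,0.021,0,0,-0.4,0],[255,0,0.024,0,0,-0.4,0],[255,0,0.027,0,0,-0.4,0],[255,0,0.029,0,0,-0.4,0],[255,0,0.03,0,0,-0.4,0],[255,0,0.03,0,0,-0.4,0]]
  ]
}}

```text
time: 36.42
position: [454.7, 74.2, 56.1]
ee_rot: [-90.0, -0.0, 6.1]
contact_force: [-4.6, 0.1, 22.9]
finger_gap: 1.0
```

Request:
{"method": "step_arm", "body": {
  "commands": [
    [[255,0,-0.005,0,0,0,0],[255,0,-0.01,0,0,0,0],[255,0,-0.015,0,0,0,0],[255,0,-0.02,0,0,0,0],[255,0,-0.04,0,0,0,0],[255,0,-0.06,0,0,0,0],[255,0,-0.08,0,0,0,0],[255,0,-0.1,0,0,0,0],[255,0,-0.12,0,0,0,0],[255,0,-0.14,0,0,0,0]]
  ]
}}

```text
time: 37.25
position: [453.8, 74.1, 195.7]
ee_rot: [-90.0, 0.0, 6.1]
contact_force: [0.8, -0.4, 0.2]
finger_gap: 0.4
```

```bash
python3 - <<'E'
from h import *
plan(610,-70,230,-84)
c=bot.capture("side"); crop(c,"d19.png",220,120,200,150,4)
E
```

```text
t 37.25 pos [453.8  74.1 195.7] rot [-9.00e+01  4.00e-02  6.09e+00] F [ 0.8 -0.4  0.2] gap 0.4 j6 -88
shift [ 0.14   -0.0344 -0.1599] turn [ 3.000e-02  9.009e+01 -3.000e-02] rows>=12.6
```

View pics/d19.png

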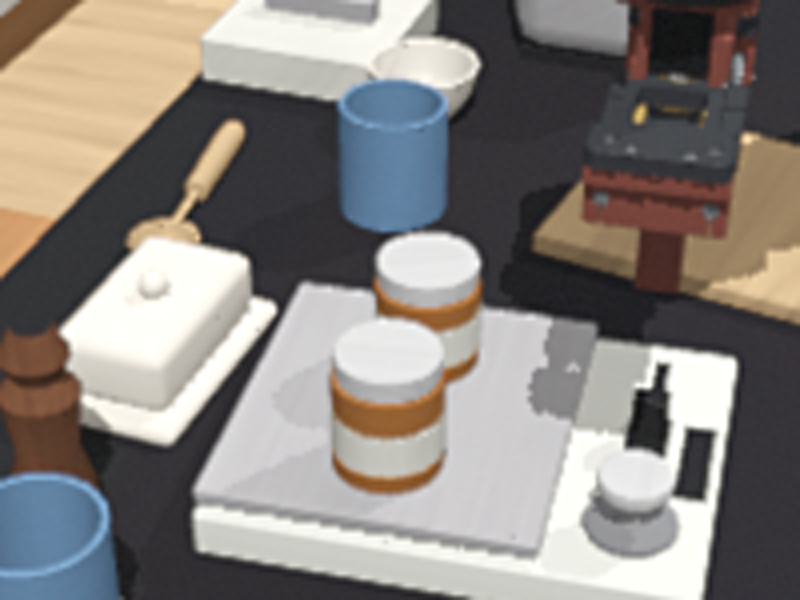

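Request:
{"method": "step_arm", "body": {
  "commands": [
    [[255,0.011,-0.004,-0.012,0,7,0],[255,0.022,-0.008,-0.024,0,14,0],[255,0.033,-0.012,-0.037,0,21,0],[255,0.044,-0.016,-0.05,0,28,0],[255,0.055,-0.02,-0.062,0,35,0],[255,0.066,-0.024,-0.075,0,42,0],[200,0.077,-0.028,-0.087,0,49,0],[150,0.088,-0.032,-0.1,0,56,0],[50,0.099,-0.034,-0.112,0,63,0],[0,0.11,-0.034,-0.125,0,70,0]]
  ]
}}

```text
time: 38.13
position: [577.4, -39.0, 228.8]
ee_rot: [-90.0, 0.0, -64.3]
contact_force: [-0.5, 0.5, -0.1]
finger_gap: 23.7
```

```bash
python3 - <<'E'
from h import *
plan(610,-70,230,-84)
E
```

```text
t 38.13 pos [577.4 -39.  228.8] rot [-9.000e+01  1.000e-02 -6.426e+01] F [-0.5  0.5 -0.1] gap 23.7 j6 -31
shift [ 0.0421 -0.0012  0.0159] turn [ 1.000e-02  1.974e+01 -1.000e-02] rows>=2.8
```

Request:
{"method": "step_arm", "body": {
  "commands": [
    [[0,0.014,-0.001,0.005,0,7,0],[0,0.028,-0.001,0.01,0,14,0],[0,0.042,-0.001,0.016,0,19.7,0],[0,0.042,-0.001,0.016,0,19.7,0],[0,0.042,-0.001,0.016,0,19.7,0],[0,0.042,-0.001,0.016,0,19.7,0],[0,0.042,-0.001,0.016,0,19.7,0],[0,0.042,-0.001,0.016,0,19.7,0],[0,0.042,-0.001,0.016,0,19.7,0],[0,0.042,-0.001,0.016,0,19.7,0]]
  ]
}}

```text
time: 38.97
position: [609.6, -68.8, 230.0]
ee_rot: [-90.0, -0.0, -83.6]
contact_force: [-0.0, 0.1, -0.4]
finger_gap: 87.3
```

```bash
python3 - <<'E'
from h import *
c=bot.capture("wrist"); cv2.imwrite("pics/w20.png",c["img"][:,:,::-1])
plan(610.2,-25.2,160,-84)
E
```

```text
t 39.02 pos [609.7 -68.9 230. ] rot [-89.99  -0.   -83.56] F [ 0.2 -0.5  0.2] gap 87.3 j6 -14
shift [-0.0433  0.07    0.0054] turn [-0.01  0.44  0.  ] rows>=2.0
```

View pics/w20.png

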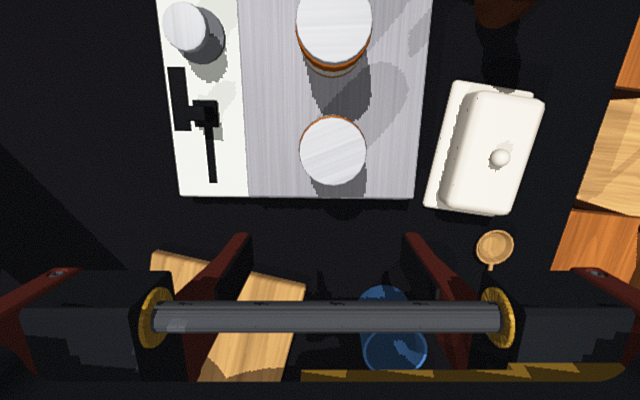

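```bash
python3 - <<'E'
from h import *
c=bot.capture("wrist")
print(back(c,[332.5,150],117),back(c,[334,27.5],123))
d=bot.capture("side"); print(back(d,[220+427/4,120+268/4],117))
E
```

```text
[[610.22276162 -23.34159955 117.        ]] [[599.88922087  73.9884329  123.        ]]
[[605.02049674 -12.72347748 117.        ]]
```

Request:
{"method": "step_arm", "body": {
  "commands": [
    [[0,-0.009,0.01,0.001,0,0.4,0],[0,-0.018,0.02,0.002,0,0.4,0],[0,-0.027,0.03,0.003,0,0.4,0],[0,-0.036,0.04,0.004,0,0.4,0],[0,-0.043,0.055,0.005,0,0.4,0],[0,-0.043,0.07,0.005,0,0.4,0],[0,-0.043,0.07,0.005,0,0.4,0],[0,-0.043,0.07,0.005,0,0.4,0],[0,-0.043,0.07,0.005,0,0.4,0],[0,-0.043,0.07,0.005,0,0.4,0]]
  ]
}}

```text
time: 39.95
position: [610.5, -25.8, 160.6]
ee_rot: [-89.9, -0.0, -84.0]
contact_force: [-0.9, 0.3, -0.2]
finger_gap: 87.7
```

```bash
python3 - <<'E'
from h import *
c=bot.capture("wrist"); cv2.imwrite("pics/w21.png",c["img"][:,:,::-1])
plan(610.2,-25.2,65.5,-84)
E
```

```text
t 40.00 pos [610.6 -25.9 160.7] rot [-8.991e+01 -2.000e-02 -8.401e+01] F [-0.3 -1.2 -0.2] gap 87.8 j6 -10
shift [-0.0008  0.0952 -0.0004] turn [-0.09 -0.01  0.02] rows>=2.3
```

View pics/w21.png

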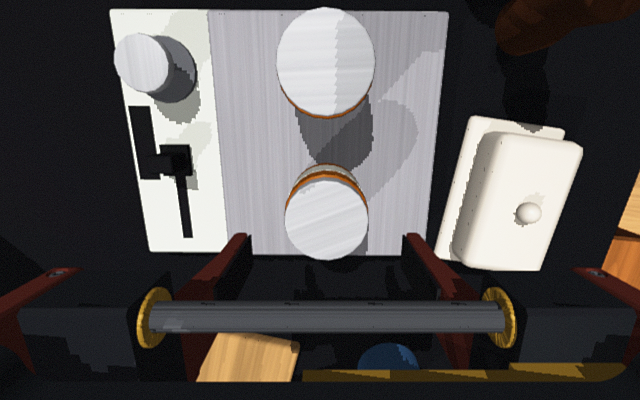

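Request:
{"method": "step_arm", "body": {
  "commands": [
    [[0,-0.0005,0.01,0,0,0,0],[0,-0.0008,0.02,0,0,0,0],[0,-0.0008,0.03,0,0,0,0],[0,-0.0008,0.042,0,0,0,0],[0,-0.0008,0.054,0,0,0,0],[0,-0.0008,0.066,0,0,0,0],[0,-0.0008,0.078,0,0,0,0],[0,-0.0008,0.09,0,0,0,0],[0,-0.0008,0.095,0,0,0,0],[0,-0.0008,0.095,0,0,0,0]]
  ]
}}

```text
time: 40.83
position: [608.8, -25.0, 63.0]
ee_rot: [-90.2, 0.0, -84.0]
contact_force: [0.3, 0.0, 0.4]
finger_gap: 88.0
```

Request:
{"method": "step_arm", "body": {
  "commands": [
    [[140,0,0,0,0,0,0],[140,0,0,0,0,0,0],[140,0,0,0,0,0,0],[140,0,0,0,0,0,0],[140,0,0,0,0,0,0],[140,0,0,0,0,0,0],[140,0,0,0,0,0,0],[140,0,0,0,0,0,0],[140,0,0,0,0,0,0],[140,0,0,0,0,0,0]]
  ],
  "grip_force": 25
}}

```text
time: 41.67
position: [610.4, -25.1, 65.6]
ee_rot: [-89.9, -0.0, -84.0]
contact_force: [-0.5, 0.3, 6.0]
finger_gap: 65.7
```

Request:
{"method": "step_arm", "body": {
  "commands": [
    [[140,0,-0.004,0,0,0,0],[140,0,-0.01,0,0,0,0],[140,0,-0.02,0,0,0,0],[140,0,-0.03,0,0,0,0],[140,0,-0.04,0,0,0,0],[140,0,-0.05,0,0,0,0],[140,0,-0.06,0,0,0,0],[140,0,-0.068,0,0,0,0],[140,0,-0.072,0,0,0,0],[140,0,-0.074,0,0,0,0]]
  ]
}}

```text
time: 42.5
position: [610.3, -25.1, 140.0]
ee_rot: [-89.9, -0.0, -84.0]
contact_force: [-0.2, -0.4, -3.1]
finger_gap: 65.4
```

```bash
python3 - <<'E'
from h import *
plan(467,-369.5,140,-84)
c=bot.capture("side"); crop(c,"d22.png",220,70,250,180,3.2)
E
```

```text
t 42.50 pos [610.3 -25.1 140. ] rot [-8.992e+01 -1.000e-02 -8.400e+01] F [-0.2 -0.4 -3.1] gap 65.4 j6 -9
shift [ 3.276e-01 -2.000e-04 -1.785e-01] turn [-0.08 -0.    0.01] rows>=8.9
```

View pics/d22.png

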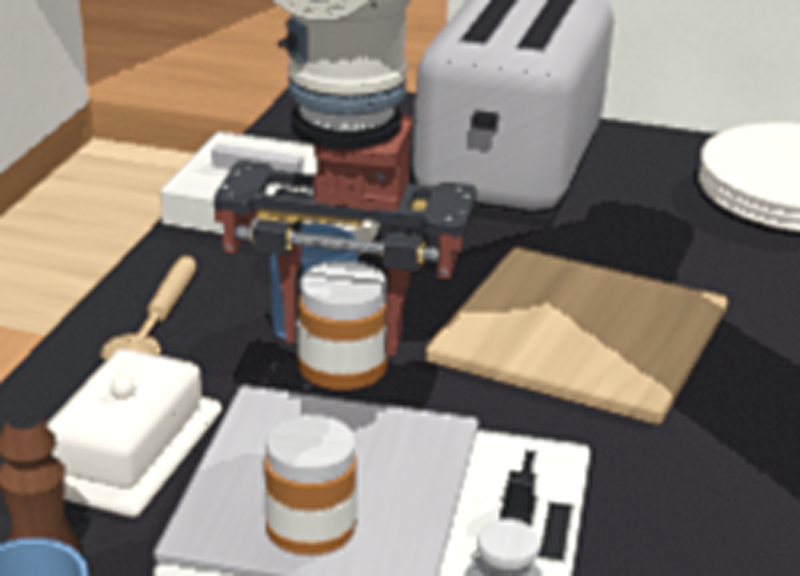

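```bash
python3 - <<'E'
from h import *
d=bot.capture("side"); f=lambda x,y:[220+x/3.2,70+y/3.2]
print("toaster",back(d,[f(415,172),f(540,207),f(605,140)],0).round(0))
c=bot.capture("scene"); print("toaster/mug scene",back(c,[[218,365],[160,308]],170).round(0),back(c,[[300,275]],88).round(0),back(c,[[300,300]],0).round(0))
E
```

```text
toaster [[ 716. -612.    0.]
 [ 562. -573.    0.]
 [ 526. -774.    0.]]
toaster/mug scene [[ 746. -536.  170.]
 [ 554. -540.  170.]] [[ 712. -252.   88.]] [[ 731. -279.    0.]]
```

Request:
{"method": "step_arm", "body": {
  "commands": [
    [[140,0.006,0,-0.003,0,0,0],[140,0.02,0,-0.011,0,0,0],[140,0.04,0,-0.022,0,0,0],[140,0.065,0,-0.035,0,0,0],[140,0.09,0,-0.049,0,0,0],[140,0.115,0,-0.063,0,0,0],[140,0.135,0,-0.074,0,0,0],[140,0.15,0,-0.082,0,0,0],[140,0.158,0,-0.086,0,0,0],[140,0.16,0,-0.087,0,0,0]]
  ]
}}

```text
time: 43.48
position: [539.2, -194.7, 138.4]
ee_rot: [-90.0, 0.0, -84.1]
contact_force: [-0.2, -0.8, -3.0]
finger_gap: 65.5
```

Request:
{"method": "step_arm", "body": {
  "commands": [
    [[140,0.006,0,-0.003,0,0,0],[140,0.02,0,-0.011,0,0,0],[140,0.04,0,-0.022,0,0,0],[140,0.065,0,-0.035,0,0,0],[140,0.09,0,-0.049,0,0,0],[140,0.115,0,-0.063,0,0,0],[140,0.135,0,-0.074,0,0,0],[140,0.153,0,-0.084,0,0,0],[140,0.165,0,-0.09,0,0,0],[140,0.168,0,-0.0915,0,0,0]]
  ]
}}

```text
time: 44.32
position: [466.5, -371.2, 138.8]
ee_rot: [-90.0, -0.0, -84.1]
contact_force: [0.1, 0.3, -3.7]
finger_gap: 65.5
```

```bash
python3 - <<'E'
from h import *
plan(467,-369.5,38,-84)
c=bot.capture("side"); crop(c,"d23.png",220,50,250,180,3.2)
c=bot.capture("wrist"); cv2.imwrite("pics/w23.png",c["img"][:,:,::-1])
E
```

```text
t 44.32 pos [ 466.5 -371.2  138.8] rot [-8.999e+01 -3.000e-02 -8.405e+01] F [ 0.1  0.3 -3.7] gap 65.5 j6 -46
shift [-0.0017  0.1008  0.0007] turn [-0.01 -0.05  0.03] rows>=2.4
```

View pics/d23.png

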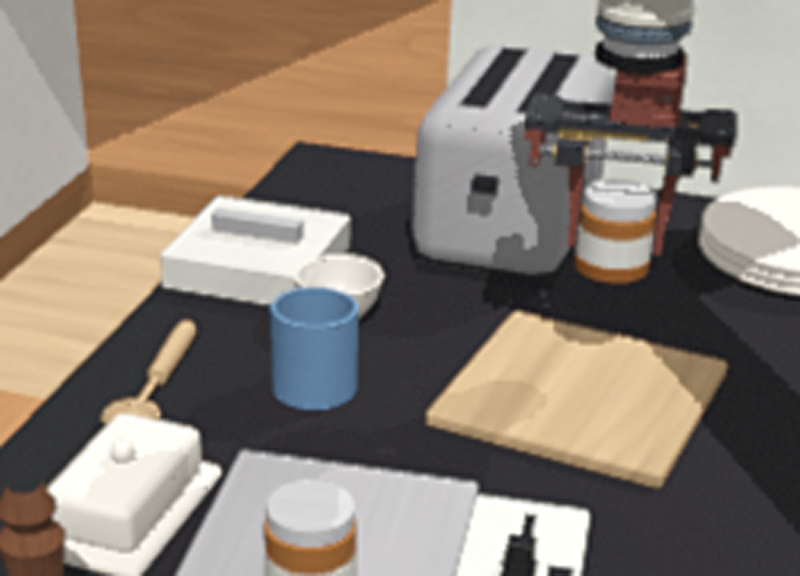

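View pics/w23.png

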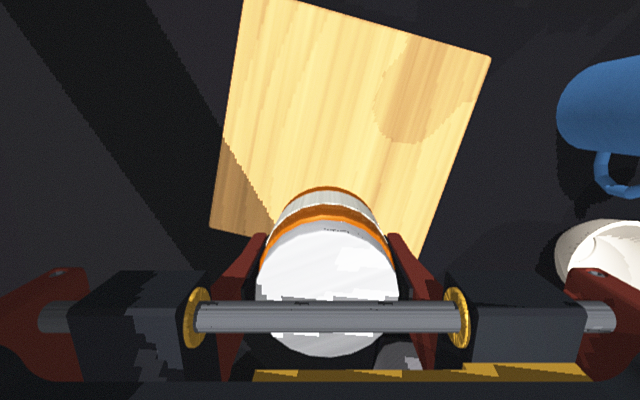

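```bash
python3 - <<'E'
from h import *
c=bot.capture("wrist"); print(back(c,[[209,228],[491,57],[422,252]],16).round(1))
E
```

```text
[[ 351.9 -415.9   16. ]
 [ 596.5 -231.3   16. ]
 [ 572.  -419.9   16. ]]
```

Request:
{"method": "step_arm", "body": {
  "commands": [
    [[140,0,0.006,0,0,0,0],[140,0,0.018,0,0,0,0],[140,0,0.032,0,0,0,0],[140,0,0.046,0,0,0,0],[140,0,0.06,0,0,0,0],[140,0,0.074,0,0,0,0],[140,0,0.085,0,0,0,0],[140,0,0.093,0,0,0,0],[140,0,0.098,0,0,0,0],[140,0,0.1,0,0,0,0]]
  ]
}}

```text
time: 45.3
position: [466.4, -369.4, 37.8]
ee_rot: [-90.1, 0.1, -84.0]
contact_force: [0.3, 0.5, -3.2]
finger_gap: 65.9
```

Request:
{"method": "step_arm", "body": {
  "commands": [
    [[140,0,0,0,0,0,0],[140,0,0.0003,0,0,0,0],[140,0,0.0006,0,0,0,0],[140,0,0.0009,0,0,0,0],[140,0,0.0012,0,0,0,0],[140,0,0.0015,0,0,0,0],[140,0,0.0015,0,0,0,0],[140,0,0.0015,0,0,0,0],[140,0,0.0015,0,0,0,0],[140,0,0.0015,0,0,0,0]]
  ]
}}

```text
time: 46.13
position: [466.6, -369.9, 37.4]
ee_rot: [-90.0, -0.0, -84.0]
contact_force: [-0.7, -0.7, -2.8]
finger_gap: 65.4
```

Request:
{"method": "step_arm", "body": {
  "commands": [
    [[140,0,0.0003,0,0,0,0],[140,0,0.0006,0,0,0,0],[140,0,0.0009,0,0,0,0],[140,0,0.0012,0,0,0,0],[140,0,0.0015,0,0,0,0],[140,0,0.0015,0,0,0,0],[140,0,0.0015,0,0,0,0],[140,0,0.0015,0,0,0,0],[140,0,0.0015,0,0,0,0],[140,0,0.0015,0,0,0,0]]
  ]
}}

```text
time: 46.97
position: [466.6, -369.9, 36.6]
ee_rot: [-90.0, -0.0, -84.0]
contact_force: [-2.6, 2.1, 5.9]
finger_gap: 65.8
```

Contact; release and lift.

Request:
{"method": "step_arm", "body": {
  "commands": [
    [[60,0,0,0,0,0,0],[50,0,0,0,0,0,0],[40,0,0,0,0,0,0],[30,0,0,0,0,0,0],[20,0,0,0,0,0,0],[10,0,0,0,0,0,0],[0,0,0,0,0,0,0],[0,0,0,0,0,0,0],[0,0,0,0,0,0,0],[0,0,0,0,0,0,0]]
  ]
}}

```text
time: 47.8
position: [466.6, -369.9, 35.9]
ee_rot: [-90.0, 0.0, -84.0]
contact_force: [0.2, -0.6, -0.0]
finger_gap: 87.8
```

Request:
{"method": "step_arm", "body": {
  "commands": [
    [[0,0,-0.005,0,0,0,0],[0,0,-0.015,0,0,0,0],[0,0,-0.03,0,0,0,0],[0,0,-0.05,0,0,0,0],[0,0,-0.07,0,0,0,0],[0,0,-0.09,0,0,0,0],[0,0,-0.11,0,0,0,0],[0,0,-0.13,0,0,0,0],[0,0,-0.155,0,0,0,0],[0,0,-0.18,0,0,0,0]]
  ]
}}

```text
time: 48.63
position: [466.3, -369.7, 217.8]
ee_rot: [-90.0, -0.0, -84.0]
contact_force: [0.9, -0.9, -0.2]
finger_gap: 87.8
```

```bash
python3 - <<'E'
from h import *
plan(599,35,230,-84)
c=bot.capture("side"); cv2.imwrite("pics/d24.png",c["img"][:,:,::-1])
c=bot.capture("scene"); cv2.imwrite("pics/s24.png",c["img"][:,:,::-1])
E
```

```text
t 48.63 pos [ 466.3 -369.7  217.8] rot [-8.999e+01 -1.000e-02 -8.400e+01] F [ 0.9 -0.9 -0.2] gap 87.8 j6 -46
shift [-0.3886 -0.0122  0.1742] turn [-0.01 -0.    0.01] rows>=10.2
```

View pics/d24.png

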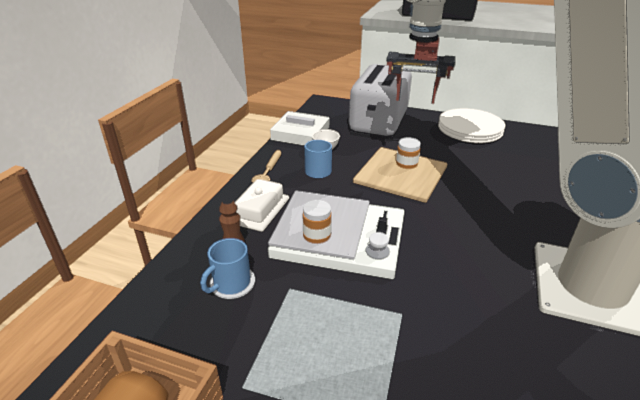

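View pics/s24.png

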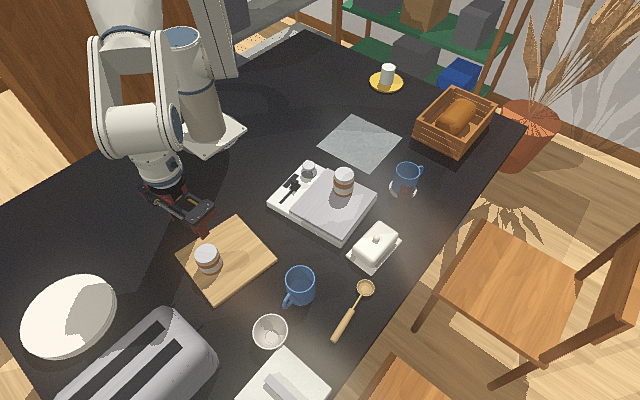

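Request:
{"method": "step_arm", "body": {
  "commands": [
    [[0,-0.037,-0.002,0.0165,0,0,0],[0,-0.074,-0.004,0.033,0,0,0],[0,-0.111,-0.006,0.05,0,0,0],[0,-0.148,-0.008,0.066,0,0,0],[0,-0.185,-0.01,0.083,0,0,0],[0,-0.222,-0.012,0.099,0,0,0],[0,-0.259,-0.012,0.116,0,0,0],[0,-0.296,-0.012,0.133,0,0,0],[0,-0.333,-0.012,0.149,0,0,0],[0,-0.37,-0.012,0.166,0,0,0]]
  ]
}}

```text
time: 49.57
position: [592.8, 17.4, 227.9]
ee_rot: [-90.0, -0.0, -84.0]
contact_force: [1.3, -0.6, -0.3]
finger_gap: 87.9
```

Request:
{"method": "step_arm", "body": {
  "commands": [
    [[0,-0.01,0,0.004,0,0,0],[0,-0.019,0,0.008,0,0,0],[0,-0.019,0,0.008,0,0,0],[0,-0.019,0,0.008,0,0,0],[0,-0.019,0,0.008,0,0,0],[0,-0.019,0,0.008,0,0,0],[0,-0.019,0,0.008,0,0,0],[0,-0.019,0,0.008,0,0,0],[0,-0.019,0,0.008,0,0,0],[0,-0.019,0,0.008,0,0,0]]
  ]
}}

```text
time: 50.4
position: [599.0, 34.8, 227.9]
ee_rot: [-90.0, -0.0, -84.0]
contact_force: [-0.1, -0.0, -0.3]
finger_gap: 87.9
```

```bash
python3 - <<'E'
from h import *
c=bot.capture("wrist"); cv2.imwrite("pics/w25.png",c["img"][:,:,::-1])
plan(599,79.2,165,-84)
E
```

```text
t 50.45 pos [599.   34.9 227.9] rot [-90.     0.   -84.02] F [-0.1 -0.1 -0.2] gap 87.7 j6 -4
shift [-0.044   0.0629  0.0046] turn [-0.   -0.02 -0.  ] rows>=1.8
```

View pics/w25.png

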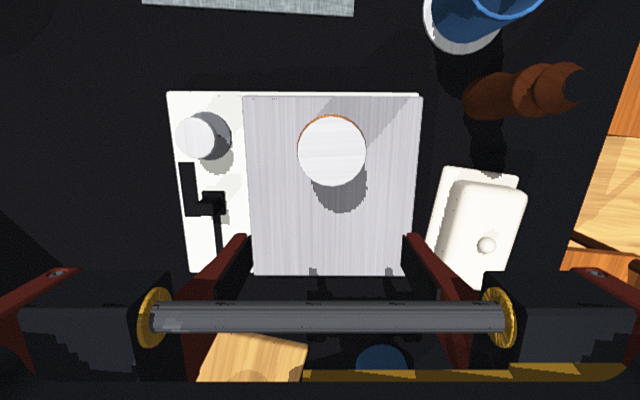

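```bash
python3 - <<'E'
from h import *
c=bot.capture("wrist")
print(back(c,[331.5,150],123))
E
```

```text
[[598.81344575  81.15724714 123.        ]]
```

Request:
{"method": "step_arm", "body": {
  "commands": [
    [[0,-0.009,0.008,0.001,0,0,0],[0,-0.018,0.016,0.002,0,0,0],[0,-0.027,0.025,0.003,0,0,0],[0,-0.036,0.035,0.004,0,0,0],[0,-0.044,0.05,0.0045,0,0,0],[0,-0.044,0.06,0.0045,0,0,0],[0,-0.044,0.063,0.0045,0,0,0],[0,-0.044,0.063,0.0045,0,0,0],[0,-0.044,0.063,0.0045,0,0,0],[0,-0.044,0.063,0.0045,0,0,0]]
  ]
}}

```text
time: 51.33
position: [599.4, 79.1, 165.4]
ee_rot: [-89.9, -0.0, -84.0]
contact_force: [-0.5, -0.6, 0.4]
finger_gap: 87.8
```

```bash
python3 - <<'E'
from h import *
c=bot.capture("wrist"); cv2.imwrite("pics/w26.png",c["img"][:,:,::-1])
plan(599,79.2,67,-84)
E
```

```text
t 51.38 pos [599.5  79.1 165.6] rot [-89.93  -0.   -84.03] F [-1.  -0.3 -0.4] gap 88.2 j6 0
shift [-0.0002  0.0986 -0.0006] turn [-0.07 -0.03  0.  ] rows>=2.4
```

View pics/w26.png

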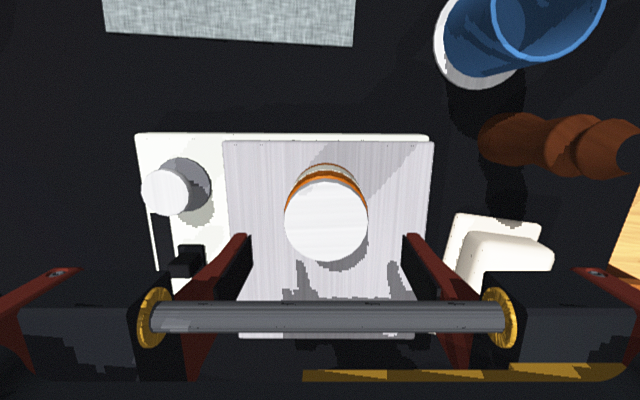

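Centred (lid at (326,221)). Descend, grip, lift.

Request:
{"method": "step_arm", "body": {
  "commands": [
    [[0,0,0.01,-0.0005,0,0,0],[0,0,0.02,-0.0005,0,0,0],[0,0,0.03,-0.0005,0,0,0],[0,0,0.042,-0.0005,0,0,0],[0,0,0.054,-0.0005,0,0,0],[0,0,0.066,-0.0005,0,0,0],[0,0,0.078,-0.0005,0,0,0],[0,0,0.09,-0.0005,0,0,0],[0,0,0.098,-0.0005,0,0,0],[0,0,0.098,-0.0005,0,0,0]]
  ]
}}

```text
time: 52.22
position: [597.1, 79.2, 64.6]
ee_rot: [-90.2, -0.0, -84.0]
contact_force: [-0.7, -0.7, 0.2]
finger_gap: 88.1
```

Request:
{"method": "step_arm", "body": {
  "commands": [
    [[140,0,0,0,0,0,0],[140,0,0,0,0,0,0],[140,0,0,0,0,0,0],[140,0,0,0,0,0,0],[140,0,0,0,0,0,0],[140,0,0,0,0,0,0],[140,0,0,0,0,0,0],[140,0,0,0,0,0,0],[140,0,0,0,0,0,0],[140,0,0,0,0,0,0]]
  ],
  "grip_force": 25
}}

```text
time: 53.05
position: [598.9, 79.4, 67.6]
ee_rot: [-89.9, -0.0, -84.0]
contact_force: [-0.2, 0.5, 6.7]
finger_gap: 65.5
```

Request:
{"method": "step_arm", "body": {
  "commands": [
    [[140,0,-0.004,0,0,0,0],[140,0,-0.01,0,0,0,0],[140,0,-0.02,0,0,0,0],[140,0,-0.03,0,0,0,0],[140,0,-0.04,0,0,0,0],[140,0,-0.05,0,0,0,0],[140,0,-0.06,0,0,0,0],[140,0,-0.07,0,0,0,0],[140,0,-0.078,0,0,0,0],[140,0,-0.08,0,0,0,0]]
  ]
}}

```text
time: 53.88
position: [599.3, 79.4, 148.9]
ee_rot: [-89.9, 0.0, -84.0]
contact_force: [0.5, -0.2, -2.8]
finger_gap: 65.7
```

```bash
python3 - <<'E'
from h import *
plan(481.5,-271.5,147,-84)
c=bot.capture("side"); cv2.imwrite("pics/d27.png",c["img"][:,:,::-1])
E
```

```text
t 53.88 pos [599.3  79.4 148.9] rot [-89.85   0.   -84.  ] F [ 0.5 -0.2 -2.8] gap 65.7 j6 0
shift [ 0.3367  0.0014 -0.1538] turn [-0.15 -0.   -0.  ] rows>=8.9
```

View pics/d27.png

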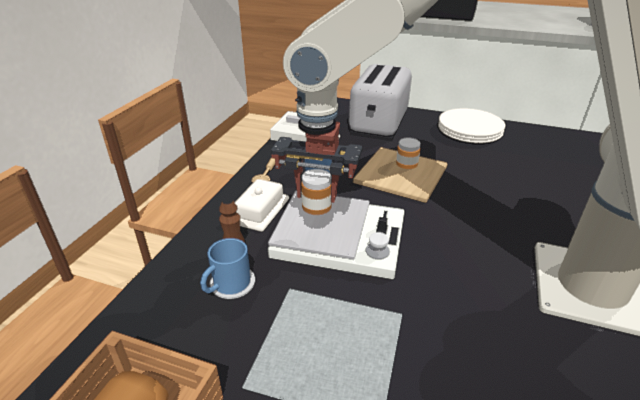

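Request:
{"method": "step_arm", "body": {
  "commands": [
    [[140,0.006,0,-0.003,0,0,0],[140,0.02,0,-0.009,0,0,0],[140,0.04,0,-0.018,0,0,0],[140,0.065,0,-0.03,0,0,0],[140,0.09,0,-0.041,0,0,0],[140,0.115,0,-0.053,0,0,0],[140,0.135,0,-0.062,0,0,0],[140,0.153,0,-0.07,0,0,0],[140,0.165,0,-0.0755,0,0,0],[140,0.168,0,-0.077,0,0,0]]
  ]
}}

```text
time: 54.77
position: [537.8, -98.1, 146.3]
ee_rot: [-90.1, 0.0, -84.1]
contact_force: [-0.4, -0.2, -3.3]
finger_gap: 65.9
```

Request:
{"method": "step_arm", "body": {
  "commands": [
    [[140,0.006,0,-0.003,0,0,0],[140,0.02,0,-0.009,0,0,0],[140,0.04,0,-0.018,0,0,0],[140,0.065,0,-0.03,0,0,0],[140,0.09,0,-0.041,0,0,0],[140,0.115,0,-0.053,0,0,0],[140,0.135,0,-0.062,0,0,0],[140,0.153,0,-0.07,0,0,0],[140,0.165,0,-0.0755,0,0,0],[140,0.168,0,-0.077,0,0,0]]
  ]
}}

```text
time: 55.6
position: [480.1, -272.2, 146.8]
ee_rot: [-90.0, -0.0, -84.1]
contact_force: [-0.2, 0.5, -3.2]
finger_gap: 65.6
```

```bash
python3 - <<'E'
from h import *
plan(481.5,-271.5,40.5,-84)
c=bot.capture("side"); crop(c,"d28.png",220,50,250,180,3.2)
c=bot.capture("scene"); cv2.imwrite("pics/s28.png",c["img"][:,:,::-1])
E
```

```text
t 55.60 pos [ 480.1 -272.2  146.8] rot [-8.999e+01 -2.000e-02 -8.406e+01] F [-0.2  0.5 -3.2] gap 65.6 j6 -37
shift [-0.0006  0.1063  0.0014] turn [-0.01 -0.06  0.02] rows>=2.5
```

View pics/d28.png

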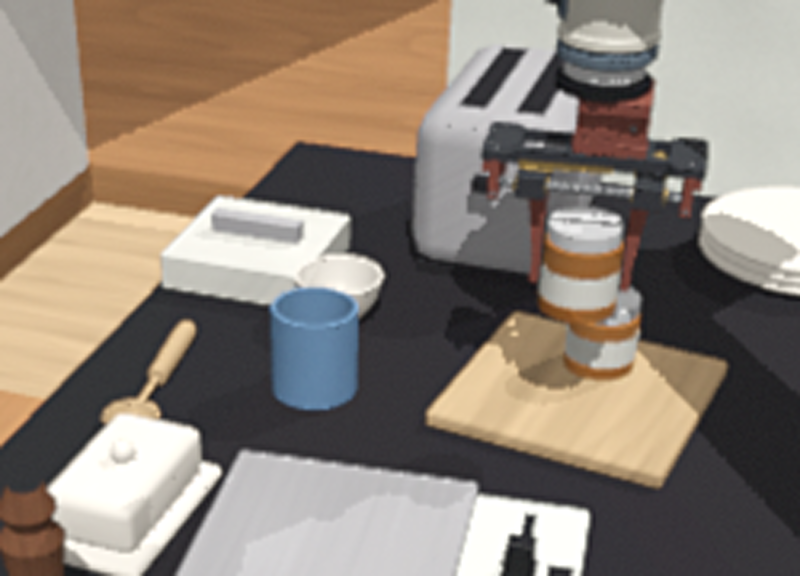

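View pics/s28.png

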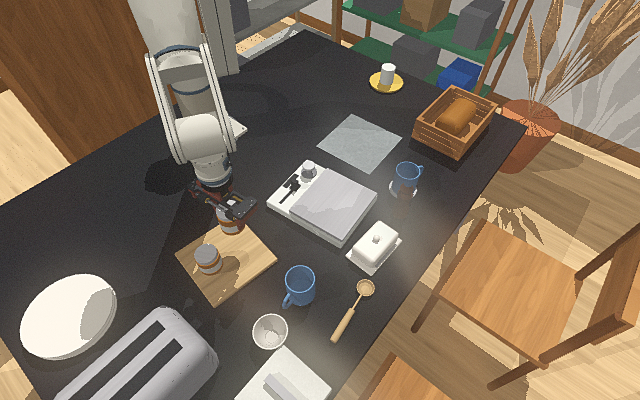

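Request:
{"method": "step_arm", "body": {
  "commands": [
    [[140,0,0.006,0.0005,0,0,0],[140,0,0.018,0.001,0,0,0],[140,0,0.032,0.001,0,0,0],[140,0,0.046,0.001,0,0,0],[140,0,0.06,0.001,0,0,0],[140,0,0.074,0.001,0,0,0],[140,0,0.087,0.001,0,0,0],[140,0,0.097,0.001,0,0,0],[140,0,0.103,0.001,0,0,0],[140,0,0.106,0.001,0,0,0]]
  ]
}}

```text
time: 56.53
position: [481.0, -269.9, 39.5]
ee_rot: [-90.1, 0.1, -84.0]
contact_force: [0.1, -0.2, -2.6]
finger_gap: 65.5
```

Request:
{"method": "step_arm", "body": {
  "commands": [
    [[140,0,0,0,0,0,0],[140,0,0.0003,0,0,0,0],[140,0,0.0006,0,0,0,0],[140,0,0.0009,0,0,0,0],[140,0,0.0012,0,0,0,0],[140,0,0.0015,0,0,0,0],[140,0,0.0015,0,0,0,0],[140,0,0.0015,0,0,0,0],[140,0,0.0015,0,0,0,0],[140,0,0.0015,0,0,0,0]]
  ]
}}

```text
time: 57.37
position: [481.4, -270.8, 39.4]
ee_rot: [-90.0, -0.0, -84.0]
contact_force: [0.4, 0.4, -3.1]
finger_gap: 65.4
```

Request:
{"method": "step_arm", "body": {
  "commands": [
    [[140,0,0.0003,0,0,0,0],[140,0,0.0006,0,0,0,0],[140,0,0.0009,0,0,0,0],[140,0,0.0012,0,0,0,0],[140,0,0.0015,0,0,0,0],[140,0,0.0015,0,0,0,0],[140,0,0.0015,0,0,0,0],[140,0,0.0015,0,0,0,0],[140,0,0.0015,0,0,0,0],[140,0,0.0015,0,0,0,0]]
  ]
}}

```text
time: 58.2
position: [481.3, -270.8, 38.6]
ee_rot: [-90.0, -0.0, -84.0]
contact_force: [-3.5, 0.9, 6.2]
finger_gap: 65.7
```

Request:
{"method": "step_arm", "body": {
  "commands": [
    [[60,0,0,0,0,0,0],[50,0,0,0,0,0,0],[40,0,0,0,0,0,0],[30,0,0,0,0,0,0],[20,0,0,0,0,0,0],[10,0,0,0,0,0,0],[0,0,0,0,0,0,0],[0,0,0,0,0,0,0],[0,0,0,0,0,0,0],[0,0,0,0,0,0,0]]
  ]
}}

```text
time: 59.03
position: [481.3, -270.8, 37.9]
ee_rot: [-90.0, 0.0, -84.0]
contact_force: [-0.4, -0.0, 0.5]
finger_gap: 88.0
```

Request:
{"method": "step_arm", "body": {
  "commands": [
    [[0,0,-0.005,0,0,0,0],[0,0,-0.015,0,0,0,0],[0,0,-0.03,0,0,0,0],[0,0,-0.05,0,0,0,0],[0,0,-0.07,0,0,0,0],[0,0,-0.09,0,0,0,0],[0,0,-0.11,0,0,0,0],[0,0,-0.13,0,0,0,0],[0,0,-0.15,0,0,0,0],[0,0,-0.16,0,0,0,0]]
  ]
}}

```text
time: 59.87
position: [482.3, -271.4, 201.3]
ee_rot: [-89.8, -0.1, -84.0]
contact_force: [0.6, -0.6, 0.2]
finger_gap: 87.7
```

```bash
python3 - <<'E'
from h import *
plan(461.5,-3.5,200,6)
c=bot.capture("side"); crop(c,"d29.png",220,50,250,220,3.2)
c=bot.capture("scene"); cv2.imwrite("pics/s29.png",c["img"][:,:,::-1])
E
```

```text
t 59.87 pos [ 482.3 -271.4  201.3] rot [-89.81  -0.14 -84.  ] F [ 0.6 -0.6  0.2] gap 87.7 j6 -37
shift [-0.2686  0.0006  0.0073] turn [-4.0e-02 -9.0e+01  2.6e-01] rows>=12.6
```

View pics/d29.png

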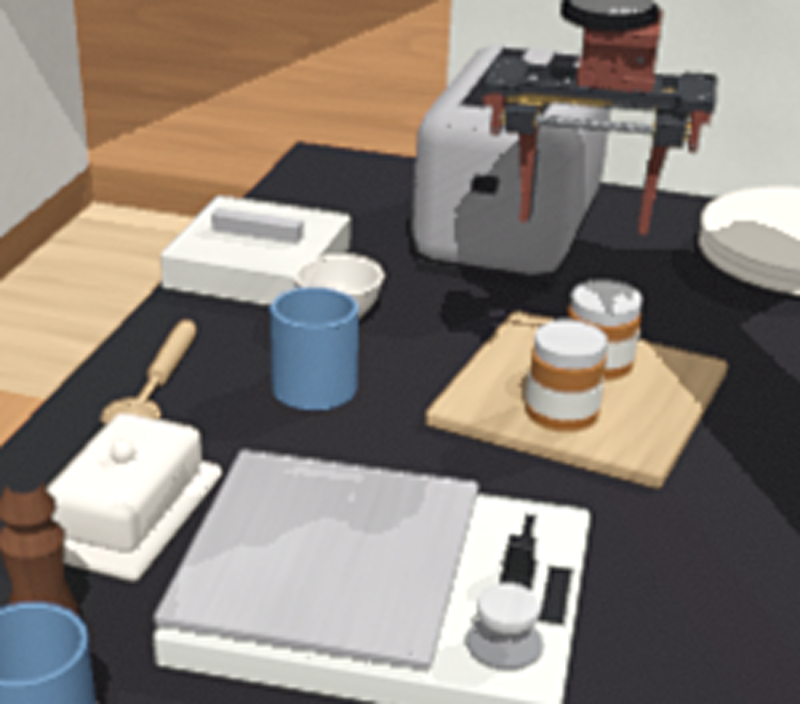

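View pics/s29.png

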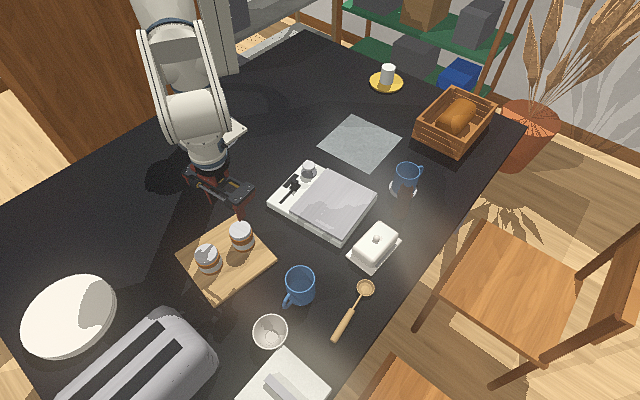

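Request:
{"method": "step_arm", "body": {
  "commands": [
    [[40,-0.027,0,0.001,0,-7,0],[80,-0.054,0,0.002,0,-14,0],[125,-0.081,0,0.003,0,-21,0],[125,-0.108,0,0.004,0,-28,0],[125,-0.135,0,0.005,0,-35,0],[125,-0.162,0,0.006,0,-42,0],[125,-0.189,0,0.007,0,-49,0],[125,-0.216,0,0.007,0,-56,0],[125,-0.243,0,0.007,0,-63,0],[125,-0.268,0,0.007,0,-70,0]]
  ],
  "grip_force": 12
}}

```text
time: 60.8
position: [459.1, -2.2, 196.8]
ee_rot: [-90.0, 0.1, -13.7]
contact_force: [1.2, -0.8, -0.6]
finger_gap: 44.8
```

```bash
python3 - <<'E'
from h import *
plan(462.2,-4,130,6)
E
```

```text
t 60.80 pos [459.1  -2.2 196.8] rot [-90.02   0.11 -13.65] F [ 1.2 -0.8 -0.6] gap 44.8 j6 -78
shift [ 0.0036  0.0668 -0.001 ] turn [ -0.   -19.65  -0.11] rows>=2.7
```

Request:
{"method": "step_arm", "body": {
  "commands": [
    [[125,0.001,0.01,-0.001,0,-7,0],[125,0.002,0.02,-0.001,0,-14,0],[125,0.003,0.03,-0.001,0,-19.7,0],[125,0.003,0.04,-0.001,0,-19.7,0],[125,0.003,0.05,-0.001,0,-19.7,0],[125,0.003,0.06,-0.001,0,-19.7,0],[125,0.003,0.067,-0.001,0,-19.7,0],[125,0.003,0.067,-0.001,0,-19.7,0],[125,0.003,0.067,-0.001,0,-19.7,0],[125,0.003,0.067,-0.001,0,-19.7,0]]
  ]
}}

```text
time: 61.63
position: [463.2, -5.3, 131.1]
ee_rot: [-90.0, -0.0, 5.7]
contact_force: [-0.3, -0.6, 0.2]
finger_gap: 44.7
```

```bash
python3 - <<'E'
from h import *
plan(462.2,-4,42,6)
c=bot.capture("wrist"); cv2.imwrite("pics/w30.png",c["img"][:,:,::-1])
E
```

```text
t 61.63 pos [463.2  -5.3 131.1] rot [-9.00e+01 -2.00e-02  5.66e+00] F [-0.3 -0.6  0.2] gap 44.7 j6 -98
shift [-0.0009  0.0891  0.0014] turn [ 0.   -0.34  0.02] rows>=2.1
```

View pics/w30.png

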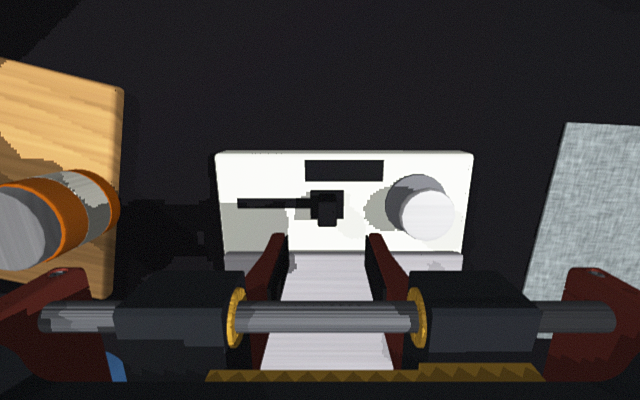

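Request:
{"method": "step_arm", "body": {
  "commands": [
    [[125,-0.001,0.01,0.001,0,-0.3,0],[125,-0.001,0.02,0.001,0,-0.3,0],[125,-0.001,0.03,0.001,0,-0.3,0],[125,-0.001,0.04,0.001,0,-0.3,0],[125,-0.001,0.05,0.001,0,-0.3,0],[125,-0.001,0.06,0.001,0,-0.3,0],[125,-0.001,0.07,0.001,0,-0.3,0],[125,-0.001,0.08,0.001,0,-0.3,0],[125,-0.001,0.088,0.001,0,-0.3,0],[125,-0.001,0.088,0.001,0,-0.3,0]]
  ]
}}

```text
time: 62.52
position: [460.9, -4.3, 41.2]
ee_rot: [-90.0, 0.2, 6.0]
contact_force: [-0.4, -0.7, 0.3]
finger_gap: 44.4
```

Request:
{"method": "step_arm", "body": {
  "commands": [
    [[255,0,0,0,0,0,0],[255,0,0,0,0,0,0],[255,0,0,0,0,0,0],[255,0,0,0,0,0,0],[255,0,0,0,0,0,0],[255,0,0,0,0,0,0],[255,0,0,0,0,0,0],[255,0,0,0,0,0,0],[255,0,0,0,0,0,0],[255,0,0,0,0,0,0]]
  ],
  "grip_force": 12
}}

```text
time: 63.35
position: [462.4, -5.0, 43.4]
ee_rot: [-90.1, -0.1, 6.0]
contact_force: [-0.5, -6.7, 1.1]
finger_gap: 16.0
```

Request:
{"method": "step_arm", "body": {
  "commands": [
    [[255,0,0,-0.006,0,0,0],[255,0,0,-0.014,0,0,0],[255,0,0,-0.022,0,0,0],[255,0,0,-0.03,0,0,0],[255,0,0,-0.038,0,0,0],[255,0,0,-0.046,0,0,0],[255,0,0,-0.054,0,0,0],[255,0,0,-0.062,0,0,0],[255,0,0,-0.066,0,0,0],[255,0,0,-0.066,0,0,0]]
  ]
}}

```text
time: 64.18
position: [468.9, -71.4, 43.3]
ee_rot: [-90.0, -0.0, 5.9]
contact_force: [-2.1, -1.8, 7.5]
finger_gap: 16.0
```

Request:
{"method": "step_arm", "body": {
  "commands": [
    [[255,0,0,-0.001,0,0,0],[255,0,0,-0.002,0,0,0],[255,0,0,-0.003,0,0,0],[255,0,0,-0.004,0,0,0],[255,0,0,-0.005,0,0,0],[255,0,0,-0.006,0,0,0],[255,0,0,-0.006,0,0,0],[255,0,0,-0.006,0,0,0],[255,0,0,-0.006,0,0,0],[255,0,0,-0.006,0,0,0]]
  ]
}}

```text
time: 65.02
position: [469.2, -75.0, 43.3]
ee_rot: [-89.9, 0.0, 5.9]
contact_force: [-1.6, 13.8, 8.8]
finger_gap: 16.2
```

Request:
{"method": "step_arm", "body": {
  "commands": [
    [[255,0,0,-0.0005,0,0,0],[255,0,0,-0.001,0,0,0],[255,0,0,-0.0015,0,0,0],[255,0,0,-0.002,0,0,0],[255,0,0,-0.002,0,0,0],[255,0,0,-0.002,0,0,0],[255,0,0,-0.002,0,0,0],[255,0,0,-0.002,0,0,0],[255,0,0,-0.002,0,0,0],[255,0,0,-0.002,0,0,0]]
  ]
}}

```text
time: 65.85
position: [469.2, -75.6, 43.3]
ee_rot: [-89.8, 0.0, 5.9]
contact_force: [0.1, 23.5, 11.3]
finger_gap: 16.7
```

Request:
{"method": "step_arm", "body": {
  "commands": [
    [[255,0,0,0.001,0,0,0],[255,0,0,0.002,0,0,0],[180,0,0,0.002,0,0,0],[140,0,0,0.002,0,0,0],[125,0,0,0.002,0,0,0],[125,0,0,0.002,0,0,0],[125,0,0,0.002,0,0,0],[125,0,0,0.002,0,0,0],[125,0,0,0.002,0,0,0],[125,0,0,0.002,0,0,0]]
  ]
}}

```text
time: 66.68
position: [469.4, -76.0, 42.8]
ee_rot: [-90.0, 0.0, 6.0]
contact_force: [-0.8, -0.5, -0.0]
finger_gap: 44.6
```

Request:
{"method": "step_arm", "body": {
  "commands": [
    [[125,0,-0.01,0,0,0,0],[125,0,-0.02,0,0,0,0],[125,0,-0.035,0,0,0,0],[125,0,-0.05,0,0,0,0],[125,0,-0.07,0,0,0,0],[125,0,-0.09,0,0,0,0],[125,0,-0.11,0,0,0,0],[125,0,-0.13,0,0,0,0],[125,0,-0.15,0,0,0,0],[125,0,-0.15,0,0,0,0]]
  ]
}}

```text
time: 67.52
position: [471.7, -76.3, 197.5]
ee_rot: [-90.1, -0.4, 6.0]
contact_force: [0.0, -0.4, -0.9]
finger_gap: 44.9
```

```bash
python3 - <<'E'
from h import *
plan()
c=bot.capture("side"); crop(c,"d31.png",220,50,250,220,3.2)
c=bot.capture("scene"); cv2.imwrite("pics/s31.png",c["img"][:,:,::-1])
c=bot.capture("wrist"); crop(c,"w31.png",200,130,300,150,2.6)
E
```

```text
t 67.52 pos [471.7 -76.3 197.5] rot [-90.12  -0.41   6.  ] F [ 0.  -0.4 -0.9] gap 44.9 j6 -107
shift [0. 0. 0.] turn [ 0.12 -0.    0.41] rows>=0.1
```

View pics/d31.png

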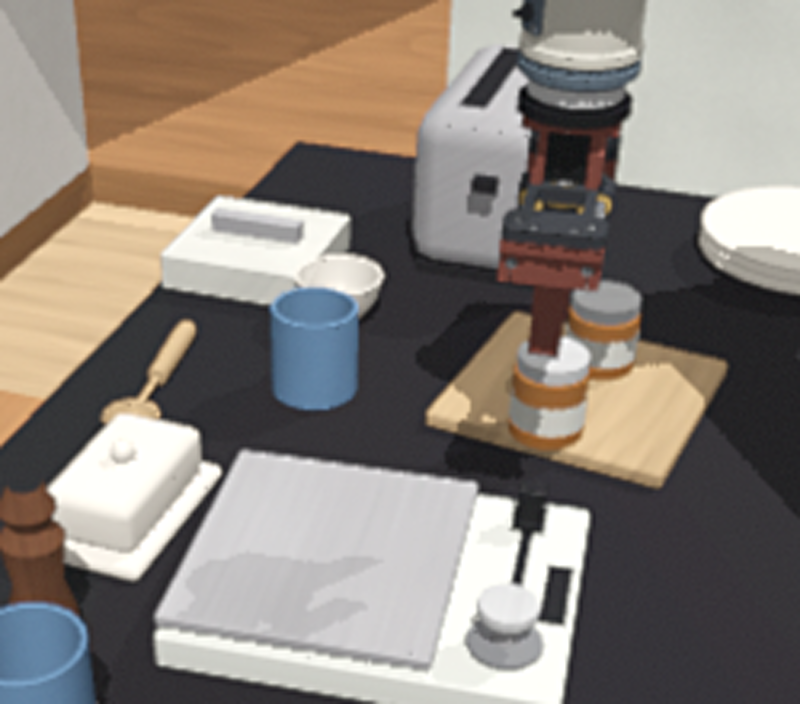

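View pics/s31.png

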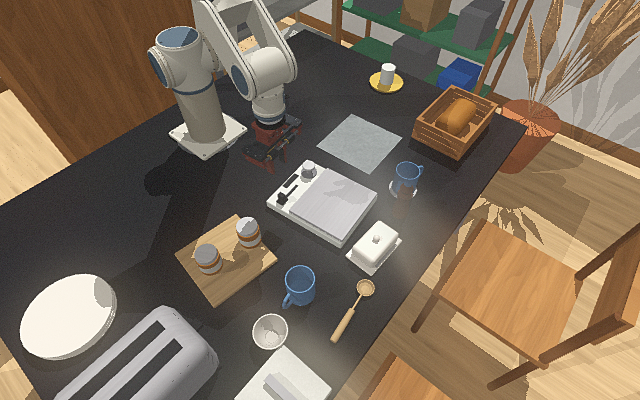

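View pics/w31.png

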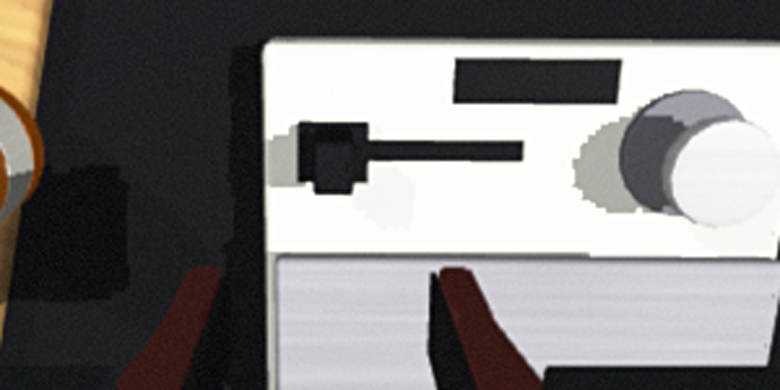

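```bash
python3 - <<'E'
from h import *
c=bot.capture("scene"); crop(c,"s32.png",160,200,140,110,5.5)
c=bot.capture("side"); crop(c,"d32.png",345,130,120,80,6)
c=bot.capture("wrist"); cv2.imwrite("pics/w32.png",c["img"][:,:,::-1])
E
```

```text
(no output)
```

View pics/s32.png

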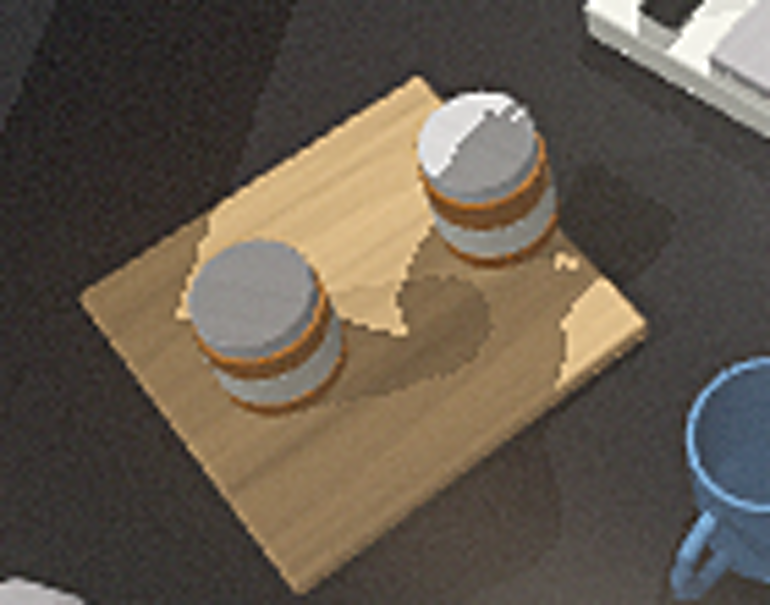

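View pics/d32.png

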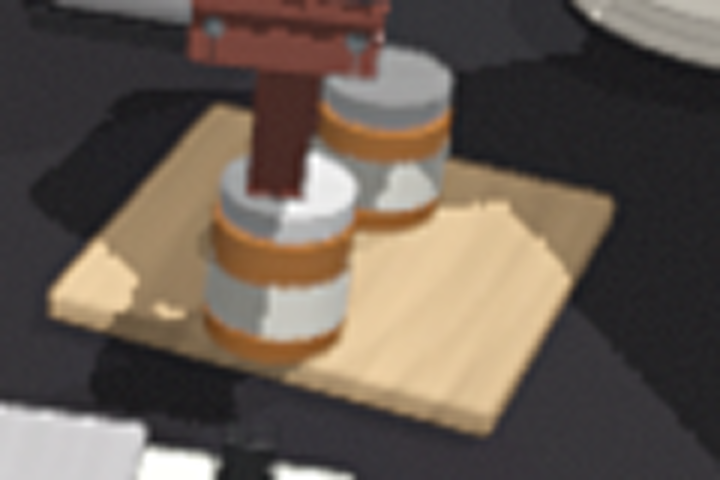

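View pics/w32.png

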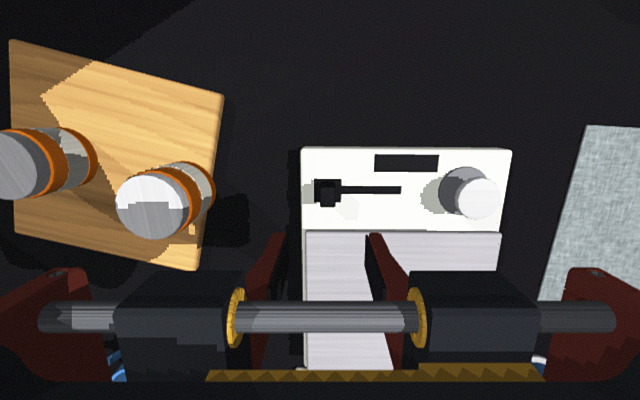

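```bash
python3 - <<'E'
from h import *
c=bot.capture("wrist"); s=bot.read_state()
print("wrist now",back(c,[150,205],94).round(1))
sc=bot.capture("scene"); sd=bot.capture("side")
a=[160+(477+.5)/5.5-.5,200+(146+.5)/5.5-.5]; b=[345+(288+.5)/6-.5,130+(192+.5)/6-.5]
print(back(sc,a,94).round(1),back(sd,b,94).round(1))
a=[160+(252+.5)/5.5-.5,200+(297+.5)/5.5-.5]
print("jar c",back(sc,a,88).round(1))
# w30: fake cam pose: same tool->cam, pos offset
K,Rm,t=cam(c); o=-Rm.T@t; M=R.from_euler('xyz',s["ee_rot"],degrees=True)
M2=R.from_euler('xyz',[-90,0,5.66],degrees=True); o2=M2.apply(M.inv().apply(o-s["position"]))+np.array([463.2,-5.3,131.1])
Rc2=M2.as_matrix()@M.inv().as_matrix()@Rm.T
d=Rc2@np.linalg.solve(K,[15,230,1]); print("w30 jar b",o2+d*(94-o2[2])/d[2])
# board corners wrist
print("board",back(c,[[223,96],[196,270],[10,40]],16).round(1))
for y in(-270.8,-245): 
  for X in (481,): pass
E
```

```text
wrist now [[ 486.4 -236.3   94. ]]
[[ 494.7 -239.    94. ]] [[ 486.8 -226.3   94. ]]
jar c [[ 471.3 -370.    88. ]]
w30 jar b [ 486.90845482 -227.37046402   94.        ]
board [[ 383.3 -197.2   16. ]
 [ 593.9 -228.9   16. ]
 [ 351.6 -413.6   16. ]]
```

```bash
python3 - <<'E'
from h import *
plan(489,-280,205,-84)
E
```

```text
t 67.97 pos [469.  -75.9 192.1] rot [-89.97   0.09   6.  ] F [-0.2 -0.2  0.1] gap 44.7 j6 -107
shift [-0.0014 -0.013  -0.2051] turn [ 5.e-02  9.e+01 -9.e-02] rows>=12.6
```

Request:
{"method": "step_arm", "body": {
  "commands": [
    [[125,0,-0.005,-0.015,0,7,0],[125,0,-0.01,-0.03,0,14,0],[125,0,-0.013,-0.045,0,21,0],[125,0,-0.013,-0.065,0,28,0],[100,0,-0.013,-0.085,0,35,0],[60,0,-0.013,-0.105,0,42,0],[0,0,-0.013,-0.125,0,49,0],[0,0,-0.013,-0.15,0,56,0],[0,0,-0.013,-0.18,0,63,0],[0,0,-0.013,-0.205,0,70,0]]
  ]
}}

```text
time: 68.8
position: [490.8, -281.3, 205.3]
ee_rot: [-90.0, 0.0, -64.3]
contact_force: [0.9, 0.7, 0.5]
finger_gap: 81.1
```

```bash
python3 - <<'E'
from h import *
plan(489,-280,205,-84)
E
```

```text
t 68.80 pos [ 490.8 -281.3  205.3] rot [-9.003e+01  3.000e-02 -6.434e+01] F [0.9 0.7 0.5] gap 81.1 j6 -57
shift [-0.002   0.0003 -0.001 ] turn [ 0.03 19.66 -0.02] rows>=2.7
```

Request:
{"method": "step_arm", "body": {
  "commands": [
    [[0,0,0,0,0,7,0],[0,0,0,0,0,14,0],[0,0,0,0,0,19.7,0],[0,0,0,0,0,19.7,0],[0,0,0,0,0,19.7,0],[0,0,0,0,0,19.7,0],[0,0,0,0,0,19.7,0],[0,0,0,0,0,19.7,0],[0,0,0,0,0,19.7,0],[0,0,0,0,0,19.7,0]]
  ]
}}

```text
time: 69.63
position: [490.9, -279.8, 205.9]
ee_rot: [-90.0, -0.0, -83.7]
contact_force: [0.9, -0.6, 0.4]
finger_gap: 88.0
```

```bash
python3 - <<'E'
from h import *
c=bot.capture("wrist"); cv2.imwrite("pics/w33.png",c["img"][:,:,::-1])
plan(489,-236,140,-84)
E
```

```text
t 69.68 pos [ 490.9 -279.8  205.9] rot [-89.99  -0.   -83.68] F [-0.1 -0.7 -0.5] gap 87.8 j6 -37
shift [-0.0437  0.0659  0.003 ] turn [-0.01  0.32  0.  ] rows>=1.9
```

View pics/w33.png

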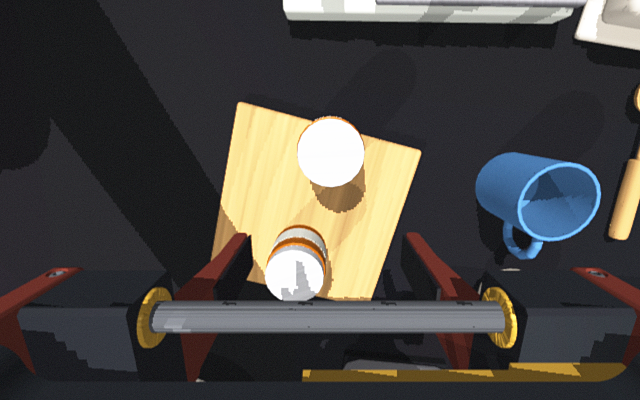

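```bash
python3 - <<'E'
from h import *
c=bot.capture("wrist")
for e in lids(c,(290,110,375,200),235): print(e,lidpos(c,e,94))
print(back(c,[331,152],94).round(1),back(c,[[238,102],[421,152]],16).round(1))
E
```

```text
((330.2854919433594, 152.3436279296875), (65.65303802490234, 66.87307739257812), 5.01071310043335) (array([ 489.81091245, -237.37910058]), np.float64(30.02764228320242))
[[ 490.3 -236.1   94. ]] [[ 383.  -200.8   16. ]
 [ 597.  -233.1   16. ]]
```

Request:
{"method": "step_arm", "body": {
  "commands": [
    [[0,-0.009,0.008,0.001,0,0.3,0],[0,-0.018,0.016,0.002,0,0.3,0],[0,-0.027,0.025,0.003,0,0.3,0],[0,-0.036,0.035,0.004,0,0.3,0],[0,-0.0427,0.05,0.004,0,0.3,0],[0,-0.0427,0.06,0.004,0,0.3,0],[0,-0.0427,0.066,0.004,0,0.3,0],[0,-0.0427,0.066,0.004,0,0.3,0],[0,-0.0427,0.066,0.004,0,0.3,0],[0,-0.0427,0.066,0.004,0,0.3,0]]
  ]
}}

```text
time: 70.57
position: [490.6, -237.4, 140.3]
ee_rot: [-90.0, -0.0, -84.0]
contact_force: [0.2, -0.6, 0.4]
finger_gap: 87.8
```

```bash
python3 - <<'E'
from h import *
c=bot.capture("wrist"); cv2.imwrite("pics/w34.png",c["img"][:,:,::-1])
plan(490,-237,39,-84)
E
```

```text
t 70.62 pos [ 490.6 -237.4  140.4] rot [-8.994e+01 -4.000e-02 -8.402e+01] F [-0.4 -0.4  0.2] gap 87.7 j6 -33
shift [-0.0006  0.1014 -0.0006] turn [-0.06 -0.02  0.04] rows>=2.4
```

View pics/w34.png

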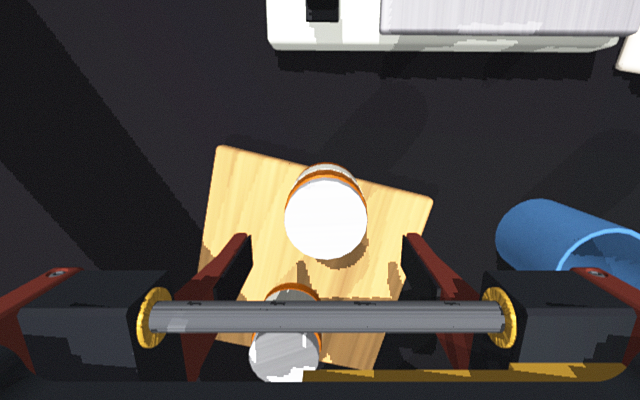

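Centred. Descend, grip, and move it back ~38 mm onto the board.

Request:
{"method": "step_arm", "body": {
  "commands": [
    [[0,0,0.01,-0.0005,0,0,0],[0,0,0.02,-0.0005,0,0,0],[0,0,0.03,-0.0005,0,0,0],[0,0,0.042,-0.0005,0,0,0],[0,0,0.054,-0.0005,0,0,0],[0,0,0.066,-0.0005,0,0,0],[0,0,0.078,-0.0005,0,0,0],[0,0,0.09,-0.0005,0,0,0],[0,0,0.101,-0.0005,0,0,0],[0,0,0.101,-0.0005,0,0,0]]
  ]
}}

```text
time: 71.45
position: [488.3, -236.3, 36.4]
ee_rot: [-90.2, 0.1, -84.0]
contact_force: [0.5, -0.7, 0.5]
finger_gap: 88.0
```

Request:
{"method": "step_arm", "body": {
  "commands": [
    [[140,0,0,0,0,0,0],[140,0,0,0,0,0,0],[140,0,0,0,0,0,0],[140,0,0,0,0,0,0],[140,0,0,0,0,0,0],[140,0,0,0,0,0,0],[140,0,0,0,0,0,0],[140,0,0,0,0,0,0],[140,0,0,0,0,0,0],[140,0,0,0,0,0,0]]
  ],
  "grip_force": 25
}}

```text
time: 72.28
position: [490.1, -237.2, 39.6]
ee_rot: [-89.9, -0.0, -84.0]
contact_force: [-0.7, -0.4, 6.9]
finger_gap: 65.7
```

```bash
python3 - <<'E'
from h import *
plan(481.5,-273,None,-84)
E
```

```text
t 72.28 pos [ 490.1 -237.2   39.6] rot [-8.994e+01 -4.000e-02 -8.400e+01] F [-0.7 -0.4  6.9] gap 65.7 j6 -33
shift [ 0.0347  0.     -0.0123] turn [-0.06  0.    0.04] rows>=0.9
```

Request:
{"method": "step_arm", "body": {
  "commands": [
    [[140,0,-0.005,0,0,0,0],[140,0,-0.012,0,0,0,0],[140,0,-0.018,0,0,0,0],[140,0.003,-0.02,-0.001,0,0,0],[140,0.01,-0.02,-0.0035,0,0,0],[140,0.018,-0.02,-0.0065,0,0,0],[140,0.026,-0.02,-0.0095,0,0,0],[140,0.032,-0.02,-0.0115,0,0,0],[140,0.035,-0.02,-0.012,0,0,0],[140,0.035,-0.02,-0.012,0,0,0]]
  ]
}}

```text
time: 73.12
position: [481.1, -274.1, 58.7]
ee_rot: [-90.0, -0.0, -84.1]
contact_force: [-0.7, 0.3, -2.5]
finger_gap: 65.8
```

Request:
{"method": "step_arm", "body": {
  "commands": [
    [[140,0,0.003,0,0,0,0],[140,0,0.007,0,0,0,0],[140,0,0.011,0,0,0,0],[140,0,0.014,0,0,0,0],[140,0,0.016,0,0,0,0],[140,0,0.018,0,0,0,0],[140,0,0.0185,0,0,0,0],[140,0,0.019,0,0,0,0],[140,0,0.019,0,0,0,0],[140,0,0.019,0,0,0,0]]
  ]
}}

```text
time: 73.95
position: [481.4, -273.1, 40.0]
ee_rot: [-90.0, -0.0, -84.0]
contact_force: [-1.0, 0.9, -2.9]
finger_gap: 66.2
```

Request:
{"method": "step_arm", "body": {
  "commands": [
    [[140,0,0.0003,0,0,0,0],[140,0,0.0006,0,0,0,0],[140,0,0.0009,0,0,0,0],[140,0,0.0012,0,0,0,0],[140,0,0.0012,0,0,0,0],[140,0,0.0012,0,0,0,0],[140,0,0.0012,0,0,0,0],[140,0,0.0012,0,0,0,0],[140,0,0.0012,0,0,0,0],[140,0,0.0012,0,0,0,0]]
  ]
}}

```text
time: 74.78
position: [481.5, -273.2, 39.6]
ee_rot: [-90.0, -0.0, -84.0]
contact_force: [-3.1, 0.7, 6.5]
finger_gap: 66.0
```

Request:
{"method": "step_arm", "body": {
  "commands": [
    [[60,0,0,0,0,0,0],[50,0,0,0,0,0,0],[40,0,0,0,0,0,0],[30,0,0,0,0,0,0],[20,0,0,0,0,0,0],[10,0,0,0,0,0,0],[0,0,0,0,0,0,0],[0,0,0,0,0,0,0],[0,0,0,0,0,0,0],[0,0,0,0,0,0,0]]
  ]
}}

```text
time: 75.62
position: [481.3, -273.0, 38.6]
ee_rot: [-90.0, 0.0, -84.0]
contact_force: [-0.6, 0.6, 0.5]
finger_gap: 87.8
```

Request:
{"method": "step_arm", "body": {
  "commands": [
    [[0,0,-0.005,0,0,0,0],[0,0,-0.015,0,0,0,0],[0,0,-0.03,0,0,0,0],[0,0,-0.05,0,0,0,0],[0,0,-0.07,0,0,0,0],[0,0,-0.09,0,0,0,0],[0,0,-0.11,0,0,0,0],[0,0,-0.13,0,0,0,0],[0,0,-0.15,0,0,0,0],[0,0,-0.16,0,0,0,0]]
  ]
}}

```text
time: 76.45
position: [482.3, -273.6, 202.1]
ee_rot: [-89.8, -0.1, -84.0]
contact_force: [0.1, 0.2, 0.9]
finger_gap: 87.9
```

```bash
python3 - <<'E'
from h import *
plan(469.5,-74,200,6)
c=bot.capture("side"); crop(c,"d35.png",220,50,250,180,3.2)
c=bot.capture("scene"); crop(c,"s35.png",160,150,240,160,3.3)
E
```

```text
t 76.45 pos [ 482.3 -273.6  202.1] rot [-89.81  -0.14 -84.  ] F [0.1 0.2 0.9] gap 87.9 j6 -37
shift [-0.1999  0.0016  0.0081] turn [-4.0e-02 -9.0e+01  2.6e-01] rows>=12.6
```

View pics/d35.png

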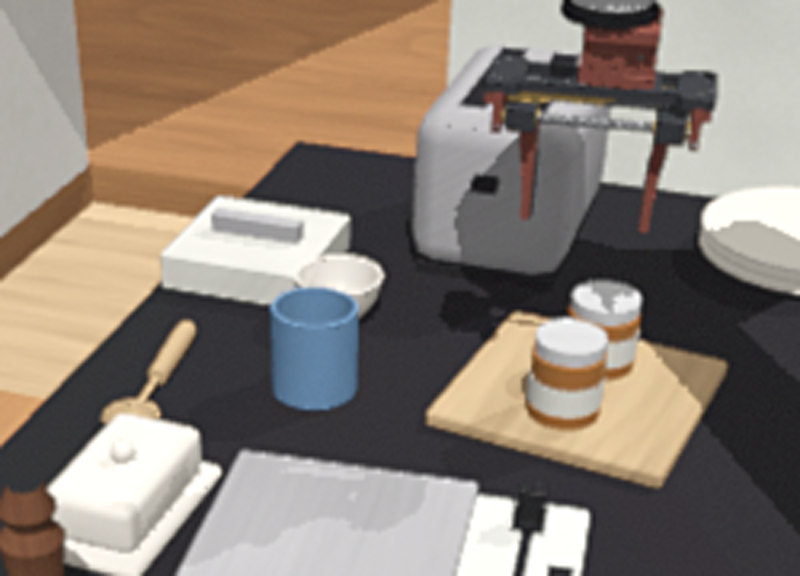

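View pics/s35.png

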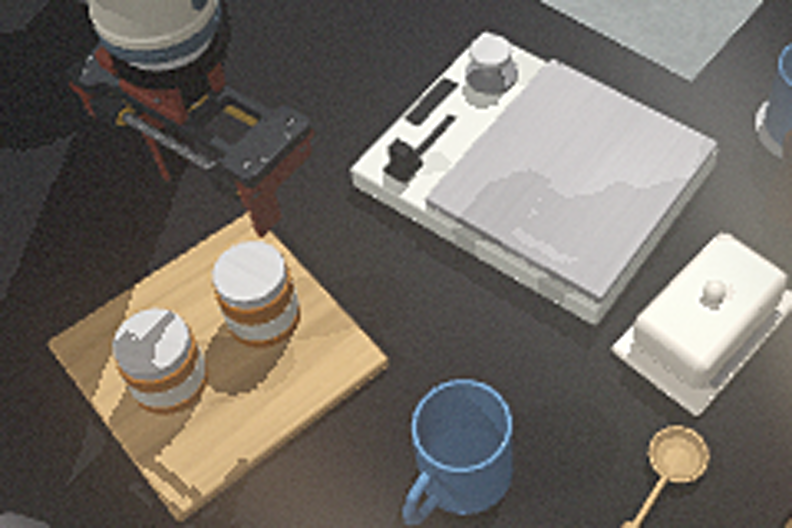

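Request:
{"method": "step_arm", "body": {
  "commands": [
    [[40,-0.02,0,0.001,0,-7,0],[80,-0.04,0,0.002,0,-14,0],[125,-0.06,0,0.003,0,-21,0],[125,-0.08,0,0.004,0,-28,0],[125,-0.1,0,0.005,0,-35,0],[125,-0.12,0,0.006,0,-42,0],[125,-0.14,0,0.007,0,-49,0],[125,-0.16,0,0.008,0,-56,0],[125,-0.18,0,0.008,0,-63,0],[125,-0.2,0,0.008,0,-70,0]]
  ],
  "grip_force": 12
}}

```text
time: 77.38
position: [467.4, -72.2, 197.5]
ee_rot: [-90.0, 0.1, -13.7]
contact_force: [-0.3, 0.4, -0.3]
finger_gap: 44.8
```

```bash
python3 - <<'E'
from h import *
plan(469.7,-74,120,6)
E
```

```text
t 77.38 pos [467.4 -72.2 197.5] rot [-90.01   0.12 -13.66] F [-0.3  0.4 -0.3] gap 44.8 j6 -87
shift [ 0.0028  0.0775 -0.0012] turn [-1.000e-02 -1.966e+01 -1.200e-01] rows>=2.7
```

Request:
{"method": "step_arm", "body": {
  "commands": [
    [[125,0.001,0.01,-0.001,0,-7,0],[125,0.002,0.02,-0.001,0,-14,0],[125,0.002,0.03,-0.001,0,-19.7,0],[125,0.002,0.04,-0.001,0,-19.7,0],[125,0.002,0.05,-0.001,0,-19.7,0],[125,0.002,0.06,-0.001,0,-19.7,0],[125,0.002,0.07,-0.001,0,-19.7,0],[125,0.002,0.077,-0.001,0,-19.7,0],[125,0.002,0.077,-0.001,0,-19.7,0],[125,0.002,0.077,-0.001,0,-19.7,0]]
  ]
}}

```text
time: 78.22
position: [469.9, -74.8, 121.2]
ee_rot: [-90.0, 0.1, 5.7]
contact_force: [-0.3, -1.1, -0.6]
finger_gap: 44.9
```

```bash
python3 - <<'E'
from h import *
plan(469.7,-74,43,6)
E
```

```text
t 78.22 pos [469.9 -74.8 121.2] rot [-8.998e+01  5.000e-02  5.660e+00] F [-0.3 -1.1 -0.6] gap 44.9 j6 -106
shift [-0.      0.0782  0.0008] turn [-0.02 -0.34 -0.05] rows>=1.9
```

Request:
{"method": "step_arm", "body": {
  "commands": [
    [[125,0,0.01,0.0008,0,-0.3,0],[125,0,0.02,0.0008,0,-0.3,0],[125,0,0.03,0.0008,0,-0.3,0],[125,0,0.04,0.0008,0,-0.3,0],[125,0,0.05,0.0008,0,-0.3,0],[125,0,0.06,0.0008,0,-0.3,0],[125,0,0.07,0.0008,0,-0.3,0],[125,0,0.077,0.0008,0,-0.3,0],[125,0,0.077,0.0008,0,-0.3,0],[125,0,0.077,0.0008,0,-0.3,0]]
  ]
}}

```text
time: 79.05
position: [469.7, -74.0, 44.2]
ee_rot: [-90.0, 0.1, 6.0]
contact_force: [0.4, 0.6, 0.8]
finger_gap: 44.2
```

Request:
{"method": "step_arm", "body": {
  "commands": [
    [[255,0,0,0,0,0,0],[255,0,0,0,0,0,0],[255,0,0,0,0,0,0],[255,0,0,0,0,0,0],[255,0,0,0,0,0,0],[255,0,0,0,0,0,0],[255,0,0,0,0,0,0],[255,0,0,0,0,0,0],[255,0,0,0,0,0,0],[255,0,0,0,0,0,0]]
  ]
}}

```text
time: 79.88
position: [470.3, -74.1, 45.0]
ee_rot: [-90.0, -0.0, 6.0]
contact_force: [-0.2, -0.8, 5.7]
finger_gap: 15.8
```

Request:
{"method": "step_arm", "body": {
  "commands": [
    [[255,0,0,0.006,0,0,0],[255,0,0,0.014,0,0,0],[255,0,0,0.022,0,0,0],[255,0,0,0.03,0,0,0],[255,0,0,0.038,0,0,0],[255,0,0,0.046,0,0,0],[255,0,0,0.054,0,0,0],[255,0,0,0.062,0,0,0],[255,0,0,0.067,0,0,0],[255,0,0,0.067,0,0,0]]
  ]
}}

```text
time: 80.72
position: [463.6, -6.4, 45.0]
ee_rot: [-90.0, -0.1, 6.0]
contact_force: [0.0, 1.1, 5.3]
finger_gap: 15.9
```

Request:
{"method": "step_arm", "body": {
  "commands": [
    [[255,0,0,0.001,0,0,0],[255,0,0,0.002,0,0,0],[255,0,0,0.003,0,0,0],[255,0,0,0.004,0,0,0],[255,0,0,0.005,0,0,0],[255,0,0,0.005,0,0,0],[255,0,0,0.005,0,0,0],[255,0,0,0.005,0,0,0],[255,0,0,0.005,0,0,0],[255,0,0,0.005,0,0,0]]
  ]
}}

```text
time: 81.55
position: [463.5, -4.6, 45.1]
ee_rot: [-90.2, -0.1, 6.1]
contact_force: [1.1, -21.5, 4.5]
finger_gap: 15.9
```

```bash
python3 - <<'E'
from h import *
c=bot.capture("scene"); crop(c,"s36.png",160,150,240,160,3.3)
E
```

```text
(no output)
```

View pics/s36.png

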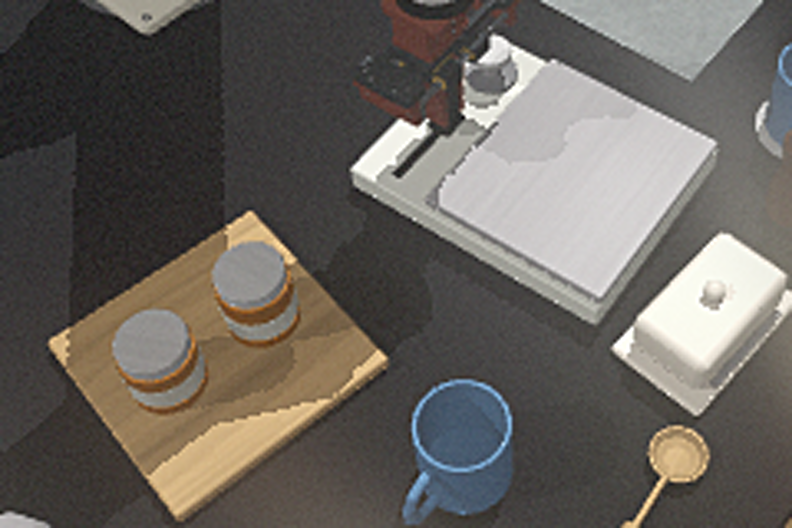

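Both jars well on the board. Now slide home to the stop.

Request:
{"method": "step_arm", "body": {
  "commands": [
    [[255,0,0,-0.008,0,0,0],[255,0,0,-0.016,0,0,0],[255,0,0,-0.024,0,0,0],[255,0,0,-0.032,0,0,0],[255,0,0,-0.04,0,0,0],[255,0,0,-0.048,0,0,0],[255,0,0,-0.056,0,0,0],[255,0,0,-0.064,0,0,0],[255,0,0,-0.068,0,0,0],[255,0,0,-0.069,0,0,0]]
  ]
}}

```text
time: 82.43
position: [470.1, -71.3, 45.0]
ee_rot: [-90.0, -0.0, 5.9]
contact_force: [0.1, 1.6, 7.6]
finger_gap: 16.1
```

Request:
{"method": "step_arm", "body": {
  "commands": [
    [[255,0,0,-0.001,0,0,0],[255,0,0,-0.002,0,0,0],[255,0,0,-0.003,0,0,0],[255,0,0,-0.004,0,0,0],[255,0,0,-0.005,0,0,0],[255,0,0,-0.006,0,0,0],[255,0,0,-0.007,0,0,0],[255,0,0,-0.008,0,0,0],[255,0,0,-0.008,0,0,0],[255,0,0,-0.008,0,0,0]]
  ]
}}

```text
time: 83.27
position: [470.4, -75.8, 45.0]
ee_rot: [-89.8, 0.0, 5.9]
contact_force: [0.5, 23.9, 11.1]
finger_gap: 17.6
```

Request:
{"method": "step_arm", "body": {
  "commands": [
    [[200,0,0,0,0,0,0],[160,0,0,0,0,0,0],[125,0,0,0,0,0,0],[125,0,0,0,0,0,0],[125,0,0,0,0,0,0],[125,0,0,0,0,0,0],[125,0,0,0,0,0,0],[125,0,0,0,0,0,0],[125,0,0,0,0,0,0],[125,0,0,0,0,0,0]]
  ]
}}

```text
time: 84.1
position: [470.5, -79.0, 44.7]
ee_rot: [-90.0, 0.0, 6.0]
contact_force: [-0.6, 0.5, -0.3]
finger_gap: 44.9
```

Request:
{"method": "step_arm", "body": {
  "commands": [
    [[125,0,-0.01,0,0,0,0],[125,0,-0.02,0,0,0,0],[125,0,-0.035,0,0,0,0],[125,0,-0.05,0,0,0,0],[125,0,-0.07,0,0,0,0],[125,0,-0.09,0,0,0,0],[125,0,-0.11,0,0,0,0],[125,0,-0.13,0,0,0,0],[125,0,-0.15,0,0,0,0],[125,0,-0.15,0,0,0,0]]
  ]
}}

```text
time: 84.93
position: [472.8, -79.4, 199.3]
ee_rot: [-90.1, -0.4, 6.0]
contact_force: [0.3, -0.6, 0.2]
finger_gap: 44.8
```

```bash
python3 - <<'E'
from h import *
plan()
c=bot.capture("side"); crop(c,"d37.png",220,50,250,220,3.2)
c=bot.capture("scene"); cv2.imwrite("pics/s37.png",c["img"][:,:,::-1])
c=bot.capture("wrist"); crop(c,"w37.png",200,130,300,150,2.6)
E
```

```text
t 84.93 pos [472.8 -79.4 199.3] rot [-90.13  -0.41   6.  ] F [ 0.3 -0.6  0.2] gap 44.8 j6 -107
shift [0. 0. 0.] turn [ 0.13 -0.    0.41] rows>=0.1
```

View pics/d37.png

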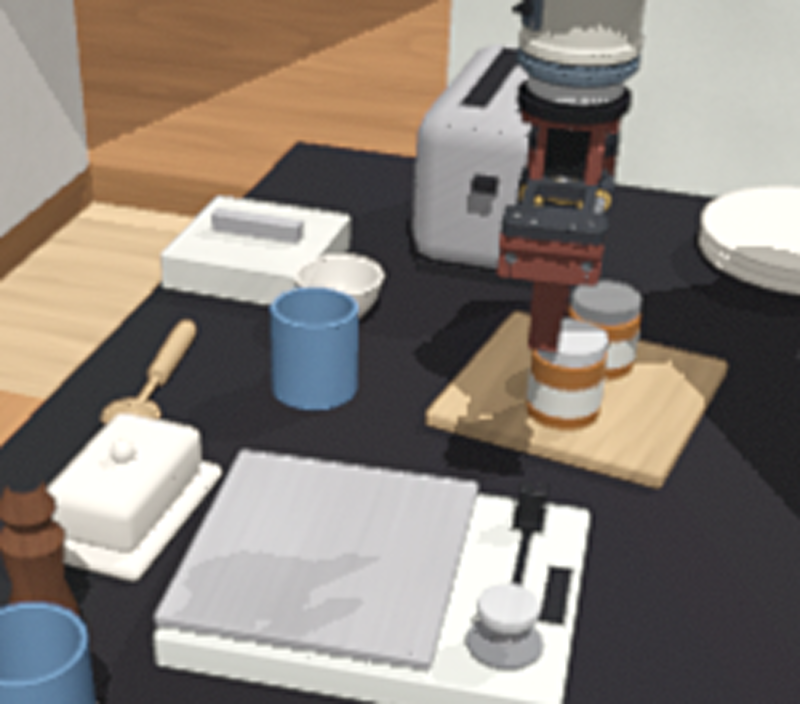

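View pics/s37.png

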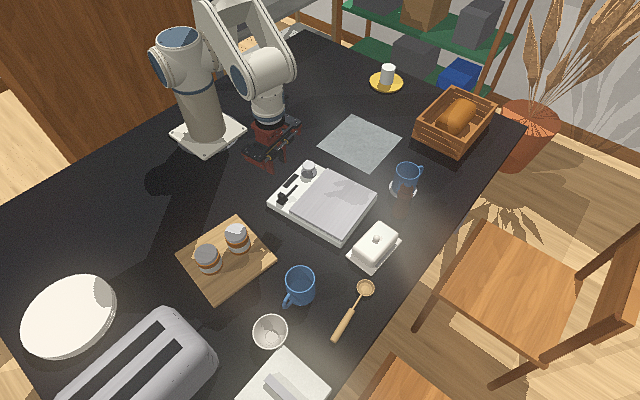

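View pics/w37.png

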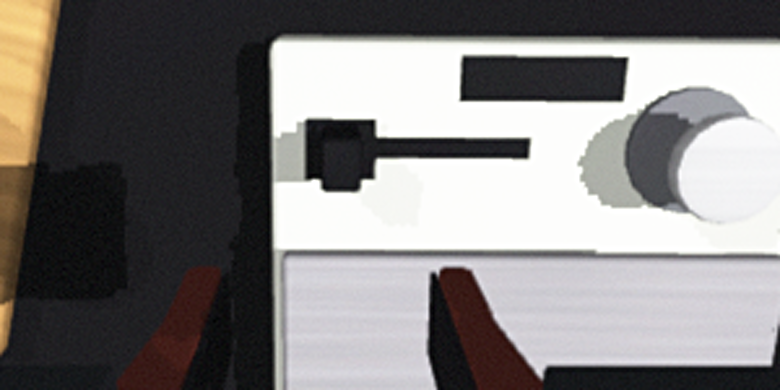

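```bash
python3 - <<'E'
from h import *
print(bot.read_state()["contact_force"], bot.close_job())
E
```

```text
the job is handed in; nothing more can be done
[-0.03870108  0.34975433  0.84467614] None
```

I handed the job in at about 85 s of the 210 s allowed. The lock was slid home twice, because a jar was knocked on the board before the first time. Only two jars were present, jar_b and jar_c.

- **Zeroing:** I slid the lock to the free end until it hit its stop (about 23 N). I then pressed the plunger on the empty scale to its stop (26 N at 56 mm height) and let it up.
- **Weighing:** I stood both jars on the platform and let go. I pressed the plunger to its stop again (23 N, 56 mm).
- **Moving:** I stood both jars on the board and slid the lock home. Just before that slide jar_b was knocked about 35 mm, leaving it overhanging the board edge by roughly 13 mm. I only saw this afterwards.
- **Correction:** I put jar_b back well inside the board. I then slid the lock out to the free end and fully home again (24 N at the stop), so that it went home with every jar in place.

**Last checks:** The final pictures showed both jars upright on the board, the lock at its home end, the plunger up and the gripper clear. By eye, the other objects were where they started. The scene and side cameras disagreed by 4 to 6 mm early on, and by up to about 13 mm on the knocked jar. For the final placings I relied on the wrist camera and the recorded gripper positions.

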